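# Close the mould press

### The arm

A 6-joint arm with a two-finger parallel gripper is mounted at the origin on the work surface. World frame = base frame: x ahead of the robot, y to its left, z up, the work surface at z = 0. Lengths are in m, angles in degrees, forces in N, time in s.
With the tool pointing down it reaches from about 0.325 to 0.775 m from the base axis. Payload 5.5 kg.
Tool frame: the origin (TCP) lies between the finger pads; the fingertips stand 14 mm ahead of it and the grasp point (between the pads) lies 5 mm behind it; z points along the fingers, y is the line along which they close (so a half turn about z gives the same grasp; the last joint's range is limited). The gripper opens to 85 mm and grips with 20 to 120 N. Pads are 22 mm wide; open, the fingers measure 114 mm over their backs; the gripper's body (76 mm by 85 mm) begins 54 mm behind the grasp point. The pads swing forward as they close: fully open they stand 13 mm farther back than shut.
Start: joints at [67.512, 5.22, 70.514, -0, 104.267, -3.249], TCP at [0.198, 0.567, 0.245] pointing down, gripper open.
Joint ranges: [-164.24, 164.24], [-49.07, 125.15], [9.68, 141.18], [-86.29, 266.29], [3.28, 154.24], [-151.56, 151.56]. Speed limits (degrees/s): [147.25, 147.25, 172.46, 180, 180, 180].

### API

Orientations are given as a 3x3 rotation matrix whose columns are the frame's x, y, z axes.
In Python, from rig import get_state, snapshot, sign_off gives the robot as it stands. The module is installed in compiled form; this text tells all that it offers.
- The arm moves only by the tool move_arm, never from a script. Its argument "plan" is one flat list of numbers, 7 for each row, row after row: the opening, from 0 (shut) to 1 (fully open), then the shift along the tool's x, y, z in cm, then the turn, a rotation vector about the tool's x, y, z in degrees. A call has exactly 10 rows; each row shifts and turns the commanded pose from where the row before left it, along the tool's axes as they then stand; what a row does not reach is not made up. A row lasts 1/8 s, in which the tool goes at most 62.5 mm and 10.7 degrees, less where a joint would pass 70% of its speed; a pose out of reach is approached as far as the arm can. A call with a gripper value outside its range is refused whole. The fingers move at their own pace and stop on an object; the grip force is fixed at half the most. Time passes only in rows, so rows that do not move let the fingers close, or fill a call up. It gives the time, the measured TCP pose, the force, the opening and the grip force at its end, in the units of the state.
- get_state(): the state, without advancing time (a new reading comes with each control period).
- snapshot(name): name is "side" or "top" or "wrist"; returns a dict with "pixels" (384x512x3 uint8, red, green, blue), "intrinsics" (3x3 intrinsics, pixels), "R" (3x3) and "t" (3): a world point X has camera coordinates R X + t. Camera axes: x right, y down, z forward; pixel columns grow to the right and rows downward; lengths in m; the calibration is good to about 2 mm. A picture is of the moment at which its call begins. There is no depth.
- sign_off(): hands the job in; it is judged then, once.
The state is a dict: "time_s": time; "joint_positions": joint angles; "dq": joint speeds; "tau": joint torques, N m; "tcp_pos": TCP position; "ee_rot": TCP orientation; "force": force on the tool from outside, world axes, zero at the start; "ft_torque": the same for the moment, N m; "width": opening from 0.0 (shut) to 1.0 (fully open); "grip_force": force on a finger pad.
Only numpy, scipy, OpenCV 4.12 (cv2) and the standard library are available. Lean on these libraries where they do the work, as an engineer would, in place of code of your own. Each camera call takes 0.05 s, during which the arm holds its last target. There are 200 camera calls.

### The job

The loaded mould is standing half out of the bench mould press. Slide it in gently, square and fully home against the two stop pins at the back, then wind the press's star wheel clockwise (seen from above), spoke after spoke, until the upper plate bites and clamps the mould snugly; do not force the wheel, let go and leave it clamped. Leave everything else on the bench where it is.

Things in the scene. Friction and masses are not known exactly. Their poses are not given: they have to be found in the camera images.
- press: bench mould press, fixed: grey base 250 deep, 214 wide, 52 high, two steel columns 22 mm across at y = +-86 mm, crosshead 58 deep, 214 wide, its top 213 mm over the bench, a brass nut 52 mm across on it up to 222 mm. Origin: on the bench under the screw's axis; +x points to the back of the press (its open front faces -x; it is set sideways on the bench, front to the robot's right), z up.
- mould_home (a point): point of the lower plate's face under the screw's axis, 78 mm over the bench, with the press's axes. The plate: dark steel, x = -120 to 64 mm, 130 wide. Two steel stop pins (8 mm across, 14 high) stand on it at x = 54, y = +-24 mm. A mould touching both pins and sitting centrally has its origin here.
- mould: the mould to clamp: flat aluminium box 100 long (its x, along the press's depth), 72 wide (y), about 25 high, 0.3 to 0.6 kg, loose on the lower plate, its rear part under the upper plate, standing out to the front. Origin: centre of its underside. It slides with a few newtons; more than 30 N on it is rough.
- platen: upper plate (dark steel, 116 deep, 124 wide, 24 thick) that the screw lowers. Origin: about the centre of its underside, some 5 to 8 mm above the mould's top at the start. It comes down 10 mm per turn of the wheel; once it bites, the snug range is only some tenths of a mm of its travel.
- wheel: star wheel on the screw: hub 40 mm across, 32 high, four bare round spokes 12 mm thick at right angles, no rim, a black ball 25 mm across on each end. Origin: hub centre at the height of the spokes' centre lines, 257 to 260 mm over the bench at the start, about 250 when clamped; x runs out along one spoke, z up. It turns about z; clockwise from above lowers the upper plate.
- spoke_end (a point): centre of the ball on the wheel's x spoke, 92 mm from the axis. The wheel stays where it is left: running free takes about 0.5 N m (8 to 9 N on a spoke 58 mm out); from the bite on the resistance climbs 1.5 to 3 N m per rad. About 1 N m in all (15 N at 65 mm) is snug; more than 30 N harms it. A half to one turn is needed.
- spare_mould: bystander: another aluminium mould of the same make, 100 x 72 x 25 mm, lying on the bench to the robot's left of the press; origin at the centre of its underside
- hammer: bystander: a chasing hammer 240 mm long lying on the bench to the right of the press; origin near the middle of its handle's underside
- ring_mandrel: bystander: dark steel taper 52 mm across and 170 high, standing on the bench to the left; origin at the centre of its foot
- bench_block: bystander: steel block 65 x 65 x 20 mm lying on the bench near the robot, to its right; origin at the centre of its underside
- bur_stand: bystander: wooden block 70 x 120 mm with upright burs, 57 mm high, to the right; origin at the centre of its underside
- soldering_board: bystander: wooden board 90 x 150 mm carrying a charcoal block and a fire brick, 38 mm high, beyond the press, to the right; origin at the centre of its underside
- pitch_bowl: bystander: steel bowl 128 mm across, 46 high, filled with pitch, beyond the press; origin at the centre of its underside
Things that resemble listed ones, but are neither listed nor needed, are in the scene too. Leave any pink, purple or yellow look-alike of the mould alone.

How it is judged:
By the outcome, as a careful person would: the job done as asked, in the order asked, and still so for the second after the job is handed in, with the robot touching nothing.
It also fails if it takes over 72 s, if anything falls off the work surface, if the arm or the gripper's body presses on something with over 40 N, if the wrist force passes 120 N, or if a joint passes its speed limit or range.

## Working session

There is one attempt and no reset: what is moved stays moved. The work goes in short steps, Python scripts to look and compute and a tool call to move; the robot and the scene stay as the last step left them, time stands still between calls to the robot, and variables do not carry over. Pictures are saved under pics/ and viewed, at most 10 in all, crops included, and the job is handed in when it is done.

Besides the shell and the picture viewer there is one more tool, called after ">>>" by a JSON object that holds its "name" and its "arguments", one argument or row to a line. move_arm: Moves the arm, as the interface text tells. Its arguments: {"type":"object","properties":{"plan":{"type":"array","items":{"type":"number"}}},"required":["plan"]}

```bash
mkdir -p pics; cat > h.py <<'E'
import numpy as np, cv2
from rig import get_state, snapshot, sign_off
def snap(n,f=None):
    s=snapshot(n); 
    if f: cv2.imwrite('pics/'+f,cv2.cvtColor(s['pixels'],cv2.COLOR_RGB2BGR))
    return s
def ray(s,u,v):
    R=np.array(s['R']);t=np.array(s['t']);K=np.array(s['intrinsics'])
    d=R.T@np.linalg.solve(K,[u,v,1.]);return -R.T@t,d
def onz(s,u,v,z):
    c,d=ray(s,u,v);return c+d*(z-c[2])/d[2]
def proj(s,X):
    p=np.array(s['intrinsics'])@(np.array(s['R'])@np.array(X)+np.array(s['t']));return p[:2]/p[2]
E
python3 - <<'E'
from h import *
import pickle
np.set_printoptions(precision=3,suppress=True)
D={}
ims=[]
for n in ['side','top','wrist']:
    D[n]=s=snap(n,n+'0.png'); print(n,'cam',-s['R'].T@s['t'],'fwd',s['R'][2],'f',s['intrinsics'][0][0])
pickle.dump(D,open('d0.pkl','wb'))
print(get_state())
E
```

```text
side cam [ 1.12  -0.647  0.885] fwd [-0.517  0.572 -0.637] f 359.74502006664216
top cam [0.369 0.019 1.43 ] fwd [ 0.148 -0.018 -0.989] f 428.211404504271
wrist cam [0.136 0.589 0.374] fwd [ 0.245 -0.088 -0.966] f 269.9381198236364
{'time_s': 0.15, 'joint_positions': array([ 67.512,   5.254,  70.566,   0.   , 104.267,  -3.248]), 'dq': array([ 0.083, -0.167, -0.155, -0.117,  0.104, -0.059]), 'tau': array([  0.001, -45.937, -41.853,  -0.   ,   0.01 ,   0.   ]), 'tcp_pos': array([0.198, 0.566, 0.244]), 'ee_rot': array([[-0.944,  0.33 , -0.001],
       [ 0.33 ,  0.944, -0.001],
       [ 0.   , -0.002, -1.   ]]), 'force': array([-0.245,  0.244, -0.308]), 'ft_torque': array([-0.014, -0.048,  0.02 ]), 'grip_force': 0.0, 'width': 1.003308270452318}
```

View pics/side0.png

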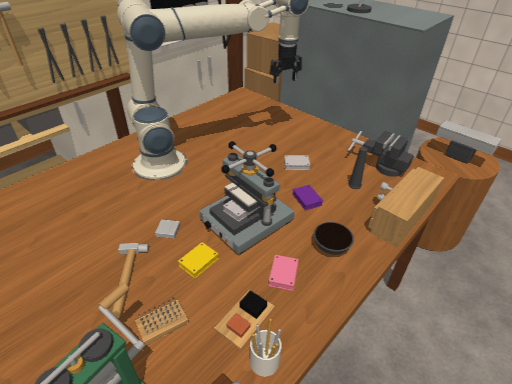

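View pics/top0.png

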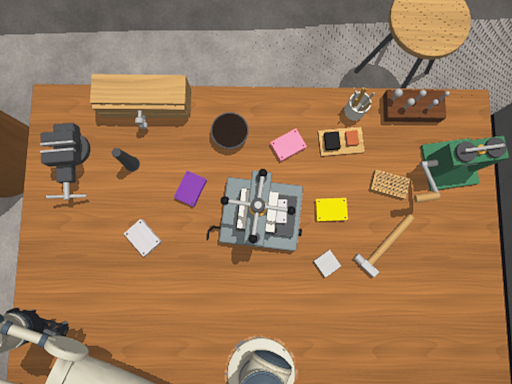

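The side view shows the press at about (247,210) with the wheel hub at (250,158). In the top view the hub is at (258,204), and the mould sticks out to the right at about (277,210). I'll enlarge both.

```bash
python3 - <<'E'
import cv2,numpy as np
a=cv2.imread('pics/top0.png')[160:260,205:315];b=cv2.imread('pics/side0.png')[135:250,190:300]
a=cv2.resize(a,(395,360),interpolation=cv2.INTER_CUBIC);b=cv2.resize(b,(395,413),interpolation=cv2.INTER_CUBIC)
a=cv2.resize(a[:],(396,360));c=np.zeros((413,800,3),np.uint8);c[:360,:396]=a;c[:413,400:795]=b
cv2.imwrite('pics/c0.png',c)
E
```

```text
(no output)
```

View pics/c0.png

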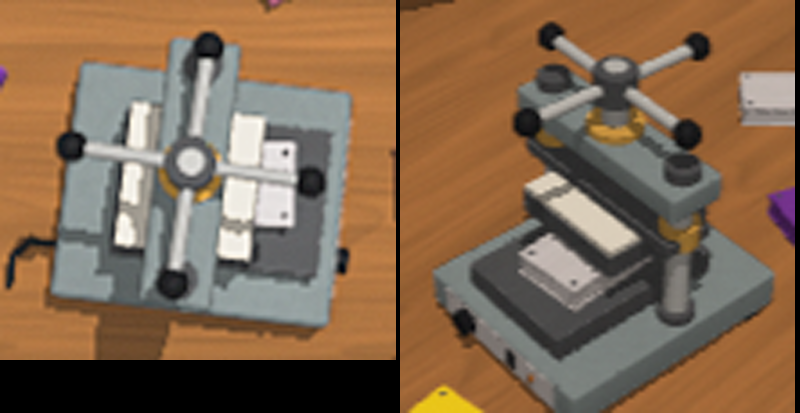

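```bash
cat > m.py <<'E'
from h import *
import pickle
np.set_printoptions(precision=4,suppress=True)
D=pickle.load(open('d0.pkl','rb'));T=D['top'];S=D['side']
def t(u,v,z): return onz(T,205+(u+.0)/3.6-.4,160+v/3.6-.4,z)
print('base',*[t(*c,.052)[:2] for c in [(82,62),(352,92),(328,327),(52,297)]])
g=cv2.cvtColor(T['pixels'],cv2.COLOR_RGB2GRAY)
def blob(s,u,v,r,th):
    g=cv2.cvtColor(s['pixels'],cv2.COLOR_RGB2GRAY)
    u,v=int(round(u)),int(round(v))
    w=(g[v-r:v+r+1,u-r:u+r+1]<th); y,x=np.nonzero(w); return u-r+x.mean(),v-r+y.mean(),w.sum()
B=[]
for c in [(208,46),(312,181),(172,284),(70,146)]:
    b=blob(T,205+c[0]/3.6,160+c[1]/3.6,5,45); p=onz(T,b[0],b[1],.258);B.append(p);print('ball',b,p)
B=np.array(B);c=(B[0]+B[2])/2,(B[1]+B[3])/2;print('c',c,B.mean(0))
for p in B: q=p-B.mean(0);print(np.hypot(*q[:2]),np.degrees(np.arctan2(q[1],q[0])))
print('hub',t(190,162,.274))
print('mould top corners',t(296,142,.103),t(293,228,.103), t(262,141,.103),t(257,226,.103))
def sd(u,v): return 190+u/3.59-.4,135+v/3.59-.4
for n,c in dict(L=(518,265),F=(577,303),R=(604,290)).items():
    u,v=sd(c[0]-400,c[1]);print('side',n,(u,v),onz(S,u,v,.103)[:2])
for c in [(551,37),(697,46),(527,123),(686,134)]:
    u,v=sd(c[0]-400,c[1]);b=blob(S,u,v,5,45);print('sball',b,onz(S,b[0],b[1],.258)[:2])
E
python3 m.py
```

```text
base [0.6207 0.1137] [ 0.5954 -0.1314] [ 0.3841 -0.1086] [0.4088 0.1362]
ball (np.float64(262.4047619047619), np.float64(172.52380952380952), np.int64(42)) [0.5961 0.0023 0.258 ]
ball (np.float64(290.8936170212766), np.float64(210.19148936170214), np.int64(47)) [ 0.4914 -0.0768  0.258 ]
ball (np.float64(252.47916666666666), np.float64(238.52083333333334), np.int64(48)) [0.4131 0.0281 0.258 ]
ball (np.float64(224.23809523809524), np.float64(200.11904761904762), np.int64(42)) [0.5177 0.1069 0.258 ]
c (array([0.5046, 0.0152, 0.258 ]), array([0.5046, 0.0151, 0.258 ])) [0.5046 0.0151 0.258 ]
0.09239995653887985 -7.962151437837304
0.09285906501712321 -98.16497818683379
0.09237719863849163 171.93751151551575
0.0926972156954139 81.8488218790563
hub [0.5042 0.0156 0.274 ]
mould top corners [ 0.5426 -0.0768  0.103 ] [ 0.4678 -0.0741  0.103 ] [ 0.5432 -0.0472  0.103 ] [ 0.4693 -0.0431  0.103 ]
side L (222.46908077994428, 208.41615598885792) [ 0.4832 -0.0858]
side F (238.90362116991642, 219.00111420612814) [ 0.5549 -0.0839]
side R (246.42451253481894, 215.3799442896936) [ 0.5605 -0.0561]
sball (np.float64(231.03571428571428), np.float64(144.46428571428572), np.int64(28)) [0.4102 0.0295]
sball (np.float64(272.8), np.float64(147.33333333333334), np.int64(30)) [0.5173 0.11  ]
sball (np.float64(225.06), np.float64(168.92), np.int64(50)) [ 0.4916 -0.075 ]
sball (np.float64(269.4583333333333), np.float64(172.14583333333334), np.int64(48)) [0.5954 0.0033]
```

```bash
cat >> h.py <<'E'
from scipy.spatial.transform import Rotation as Rn
HUB=np.array([.5046,.0152,0]);YAW=np.radians(84.)
A=np.array([np.cos(YAW),np.sin(YAW),0]);U=np.array([0,0,1.]);Bp=np.cross(U,A)
def P(x,y,z): return HUB+A*x/1e3+Bp*y/1e3+U*z/1e3     # press coords, mm -> world
def press(X): d=np.array(X)-HUB; return np.array([d@A,d@Bp,d[2]])*1e3
def tilt(th,yaw=0): # tool tilted th from straight down towards press +x, camera above
    c,s=np.cos(np.radians(th)),np.sin(np.radians(th)); x=c*A+s*U; z=s*A-c*U
    return Rn.from_rotvec([0,0,np.radians(yaw)]).as_matrix()@np.c_[x,np.cross(z,x),z]
def rows(p,R,wps):
    # wps: list of (pos,R,n,grip): even steps; rounded rows printed, error carried forward
    p=np.array(p);R=np.array(R);out=[]
    for q,Q,n,g in wps:
        for k in range(n,0,-1):
            rv=np.round(Rn.from_matrix(R.T@Q).as_rotvec(degrees=True)/k,1)
            d=np.round(R.T@(np.array(q)-p)*100/k,2)
            out.append([g,*d,*rv]);p=p+R@d/100;R=R@Rn.from_rotvec(rv,degrees=True).as_matrix()
    for i in range(0,len(out),10):
        print(i//10,','.join('%g'%(v+0) for r in out[i:i+10] for v in r))
    return p,R
E
python3 - <<'E'
from h import *
s=get_state();Rd=tilt(0)
R0=s['ee_rot'];
ry=lambda f:R0@Rn.from_rotvec(Rn.from_matrix(R0.T@Rd).as_rotvec()*f).as_matrix()
print(rows(s['tcp_pos'],R0,[((.30,.42,.42),ry(.4),6,1),(P(-200,0,420),Rd,14,1),(P(-200,0,200),tilt(60),10,1)]))
E
```

```text
0 1,-2.41,-1.74,-2.92,0,0,5.1,1,-2.56,-1.52,-2.93,0,0,5.1,1,-2.69,-1.29,-2.92,0,0,5.1,1,-2.79,-1.05,-2.93,0,0,5.1,1,-2.87,-0.79,-2.92,0,0,5.2,1,-2.93,-0.54,-2.93,0,0,5.1,1,-4.14,-1.77,0.01,0,0,3.3,1,-4.24,-1.53,0.01,0,0,3.3,1,-4.32,-1.28,0,0,0,3.3,1,-4.39,-1.03,0.01,0,0,3.3
1 1,-4.44,-0.78,0,0,0,3.3,1,-4.48,-0.52,0.01,0,0,3.3,1,-4.5,-0.26,0,0,0,3.3,1,-4.51,0,0.01,0,0,3.3,1,-4.5,0.26,0,0,0,3.3,1,-4.48,0.51,0.01,0,0,3.3,1,-4.44,0.77,0,0,0,3.3,1,-4.39,1.03,0.01,0,0,3.3,1,-4.32,1.28,0,0,0,3.2,1,-4.24,1.51,0.01,0,0.1,3.3
2 1,0,0,2.2,0,6,0,1,-0.23,0,2.19,0,6,0,1,-0.46,0,2.15,0,6,0,1,-0.68,0,2.09,0,6,0,1,-0.9,0,2.01,0,6,0,1,-1.1,0,1.9,0,6,0,1,-1.29,0,1.78,0,6,0,1,-1.47,0,1.64,0,6,0,1,-1.64,0.01,1.47,0,6,0,1,-1.78,0,1.29,0,6,0
(array([ 0.4836844 , -0.1837078 ,  0.20000919]), array([[ 5.29966870e-02,  9.94448784e-01,  9.09008687e-02],
       [ 4.96929621e-01, -1.05220658e-01,  8.61388161e-01],
       [ 8.66171058e-01, -4.79384476e-04, -4.99747404e-01]]))
```

>>> {"name": "move_arm", "arguments": {
  "plan": [1,-2.4,-1.7,-2.9,0,0,5.1,1,-2.6,-1.5,-2.9,0,0,5.1,1,-2.7,-1.3,-2.9,0,0,5.1,1,-2.8,-1,-2.9,0,0,5.1,1,-2.9,-0.8,-2.9,0,0,5.2,1,-2.9,-0.5,-2.9,0,0,5.1,1,-4.1,-1.8,0,0,0,3.3,1,-4.2,-1.5,0,0,0,3.3,1,-4.3,-1.3,0,0,0,3.3,1,-4.4,-1,0,0,0,3.3]
}}

```text
time_s: 1.4
tcp_pos: [0.3532, 0.2477, 0.4191]
ee_rot: [[-0.45, 0.893, -0.0], [0.893, 0.45, -0.0], [-0.0, -0.0, -1.0]]
force: [0.4, 0.3, 0.7]
width: 1.003
grip_force: 0.0
```

>>> {"name": "move_arm", "arguments": {
  "plan": [1,-4.4,-0.8,0,0,0,3.3,1,-4.5,-0.5,0,0,0,3.3,1,-4.5,-0.3,0,0,0,3.3,1,-4.5,0,0,0,0,3.3,1,-4.5,0.3,0,0,0,3.3,1,-4.5,0.5,0,0,0,3.3,1,-4.4,0.8,0,0,0,3.3,1,-4.4,1,0,0,0,3.3,1,-4.3,1.3,0,0,0,3.2,1,-4.2,1.5,0,0,0,3.3]
}}

```text
time_s: 2.65
tcp_pos: [0.4845, -0.1827, 0.419]
ee_rot: [[0.107, 0.994, -0.0], [0.994, -0.107, 0.0], [0.0, -0.0, -1.0]]
force: [0.2, -0.1, 0.9]
width: 0.999
grip_force: 0.0
```

>>> {"name": "move_arm", "arguments": {
  "plan": [1,0,0,2.2,0,6,0,1,-0.2,0,2.2,0,6,0,1,-0.5,0,2.2,0,6,0,1,-0.7,0,2.1,0,6,0,1,-0.9,0,2,0,6,0,1,-1.1,0,1.9,0,6,0,1,-1.3,0,1.8,0,6,0,1,-1.5,0,1.6,0,6,0,1,-1.6,0,1.5,0,6,0,1,-1.8,0,1.3,0,6,0]
}}

```text
time_s: 3.9
tcp_pos: [0.4841, -0.1816, 0.1975]
ee_rot: [[0.053, 0.994, 0.092], [0.494, -0.106, 0.863], [0.868, 0.0, -0.497]]
force: [-0.5, 0.5, -0.3]
width: 1.004
grip_force: 0.0
```

```bash
python3 - <<'E'
from h import *
import pickle
np.set_printoptions(precision=3,suppress=True)
W=snap('wrist','w1.png');pickle.dump(W,open('w1.pkl','wb'))
s=get_state();print(s['time_s'],s['joint_positions'],press(s['tcp_pos']),s['ee_rot'],s['force'])
im=cv2.imread('pics/w1.png');cv2.imwrite('pics/w1b.png',cv2.resize(im,(768,576),interpolation=cv2.INTER_CUBIC))
E
```

```text
3.95 [-48.694  16.451  80.418  48.983 121.988 -30.219] [-197.636    1.118  191.695] [[ 0.06   0.994  0.09 ]
 [ 0.486 -0.108  0.868]
 [ 0.872 -0.009 -0.489]] [-3.446  0.733 -5.177]
```

View pics/w1b.png

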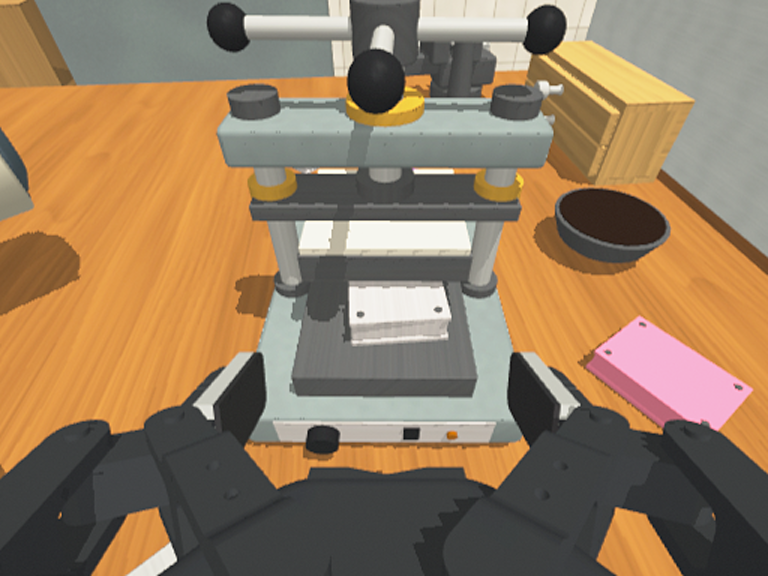

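The wrist view shows the mould with its top front corners at about (350,319) and (449,313), a little right of the plate's middle and slightly turned. The plate's front edge runs from (295,381) to (474,376).

```bash
python3 - <<'E'
from h import *
import pickle
np.set_printoptions(precision=1,suppress=True)
W=pickle.load(open('w1.pkl','rb'))
q=lambda u,v,z:press(onz(W,u/1.5-.17,v/1.5-.17,z/1e3))
for n,u,v,z in [('plL',295,381,78),('plR',474,376,78),('mTL',350,319,103),('mTR',449,313,103),('mBL',352,345,78),('mBR',447,338,78),('rL',349,287,103),('rR',441,282,103)]:print(n,q(u,v,z))
for X in [(-120,65,78),(-120,-65,78),(-137,107,52),(-137,-107,52),(-29,107,213),(-29,-107,213),(-92,0,258),(0,92,258),(0,-92,258)]: print(X,proj(W,P(*X))*1.5)
E
```

```text
plL [-121.5   62.2   78. ]
plR [-117.7  -61.9   78. ]
mTL [-86.7  24.9 103. ]
mTR [-81.1 -45.8 103. ]
mBL [-90.5  24.7  78. ]
mBR [-84.  -46.7  78. ]
rL [-54.3  27.6 103. ]
rR [-48.9 -43.2 103. ]
(-120, 65, 78) [291.1 378.9]
(-120, -65, 78) [478.7 378.6]
(-137, 107, 52) [233.9 420. ]
(-137, -107, 52) [535.9 419.5]
(-29, 107, 213) [211.  130.5]
(-29, -107, 213) [557.9 130.3]
(-92, 0, 258) [384.2  89. ]
(0, 92, 258) [228.2  34.1]
(0, -92, 258) [540.4  34. ]
```

```bash
python3 - <<'E'
from h import *
import pickle
np.set_printoptions(precision=3,suppress=True)
for k in range(4): W=snapshot('wrist')
W=snap('wrist','w2.png');pickle.dump(W,open('w2.pkl','wb'))
s=get_state();print(s['time_s'],press(s['tcp_pos']),s['ee_rot'],s['force'],s['dq'])
im=cv2.imread('pics/w2.png')[170:300,170:345];cv2.imwrite('pics/w2b.png',cv2.resize(im,None,fx=4.5,fy=4.5,interpolation=cv2.INTER_CUBIC))
E
```

```text
4.2 [-197.819   -0.772  200.267] [[ 0.05   0.995  0.092]
 [ 0.501 -0.105  0.859]
 [ 0.864  0.003 -0.503]] [-0.005 -0.356  0.766] [ 0.338 -0.85  -0.524  0.145 -0.04  -0.076]
```

View pics/w2b.png

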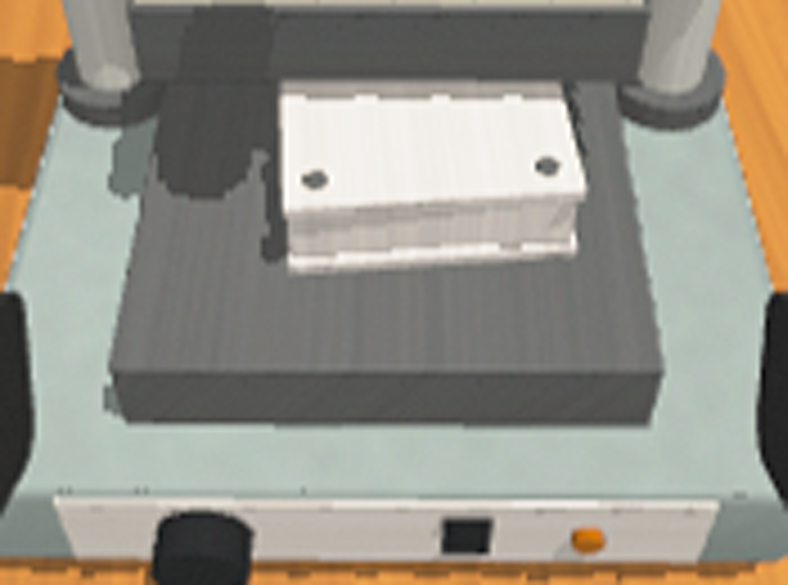

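The plate's front edge is now level, from (110,372) to (662,372) in the crop. The mould's top front edge runs (289,211) to (585,194), so it is turned a little and sits to the right.

```bash
python3 - <<'E'
from h import *
import pickle
np.set_printoptions(precision=1,suppress=True)
W=pickle.load(open('w2.pkl','rb'))
q=lambda u,v,z:press(onz(W,170+u/4.5-.4,170+v/4.5-.4,z/1e3))
for n,u,v,z in [('plL',110,372,78),('plR',662,372,78),('mTL',289,211,103),('mTR',585,194,103),('mBL',290,271,78),('mBR',576,254,78),('rL',281,96,103),('rR',563,96,103),('platenL',132,82,110),('platenR',618,82,110)]:print(n,q(u,v,z))
E
```

```text
plL [-119.4   65.1   78. ]
plR [-119.4  -63.3   78. ]
mTL [-91.7  23.6 103. ]
mTR [-86.4 -46.3 103. ]
mBL [-90.1  25.   78. ]
mBR [-84.8 -47.   78. ]
rL [-53.3  28.  103. ]
rR [-53.2 -44.3 103. ]
platenL [-55.4  64.8 110. ]
platenR [-55.3 -57.2 110. ]
```

```bash
python3 - <<'E'
from h import *
s=get_state()
Q=tilt(60,4.3)
rows(s['tcp_pos'],s['ee_rot'],[(P(-130,-15,108),Q,8,1),(P(-65,-10.8,92.5),Q,10,1),(P(-65,-10.8,92.5),Q,2,1)])
E
```

```text
0 1,-0.57,0.17,1.31,0.5,0,-0.3,1,-0.57,0.18,1.31,0.5,0,-0.2,1,-0.57,0.19,1.31,0.5,0,-0.3,1,-0.57,0.2,1.31,0.5,0,-0.2,1,-0.58,0.21,1.31,0.4,0.1,-0.3,1,-0.58,0.22,1.3,0.5,0,-0.2,1,-0.58,0.23,1.3,0.4,0.1,-0.3,1,-0.58,0.24,1.3,0.5,0,-0.2,1,0.19,0.01,0.64,0,0,0,1,0.19,0.01,0.64,0,0,0
1 1,0.19,0.01,0.64,0,0,0,1,0.19,0,0.64,0,0,0,1,0.19,0.01,0.64,0,0,0,1,0.19,0,0.64,0,0,0,1,0.19,0.01,0.64,0,0,0,1,0.19,0,0.65,0,0,0,1,0.2,0.01,0.64,0,0,0,1,0.19,0,0.65,0,0,0,1,0,0,0,0,0,0,1,0,0,0,0,0,0
```

>>> {"name": "move_arm", "arguments": {
  "plan": [1,-0.57,0.17,1.31,0.5,0,-0.3,1,-0.57,0.18,1.31,0.5,0,-0.2,1,-0.57,0.19,1.31,0.5,0,-0.3,1,-0.57,0.2,1.31,0.5,0,-0.2,1,-0.58,0.21,1.31,0.4,0.1,-0.3,1,-0.58,0.22,1.3,0.5,0,-0.2,1,-0.58,0.23,1.3,0.4,0.1,-0.3,1,-0.58,0.24,1.3,0.5,0,-0.2,1,0,0,0,0,0,0,1,0,0,0,0,0,0]
}}

```text
time_s: 5.45
tcp_pos: [0.5054, -0.1154, 0.1066]
ee_rot: [[0.017, 1.0, 0.025], [0.497, -0.03, 0.867], [0.868, -0.002, -0.497]]
force: [-0.5, 0.2, 0.3]
width: 1.001
grip_force: 0.0
```

```bash
python3 - <<'E'
from h import *
np.set_printoptions(precision=2,suppress=True)
s=get_state();print(press(s['tcp_pos']),s['force'],Rn.from_matrix(tilt(60,4.3).T@s['ee_rot']).as_rotvec(degrees=True))
snap('wrist','w3.png')
im=cv2.imread('pics/w3.png');cv2.imwrite('pics/w3b.png',cv2.resize(im[60:,80:440],None,fx=1.8,fy=1.8,interpolation=cv2.INTER_CUBIC))
E
```

```text
[-129.77  -14.47  106.61] [-0.49  0.16  0.32] [0.03 0.19 0.14]
```

View pics/w3b.png

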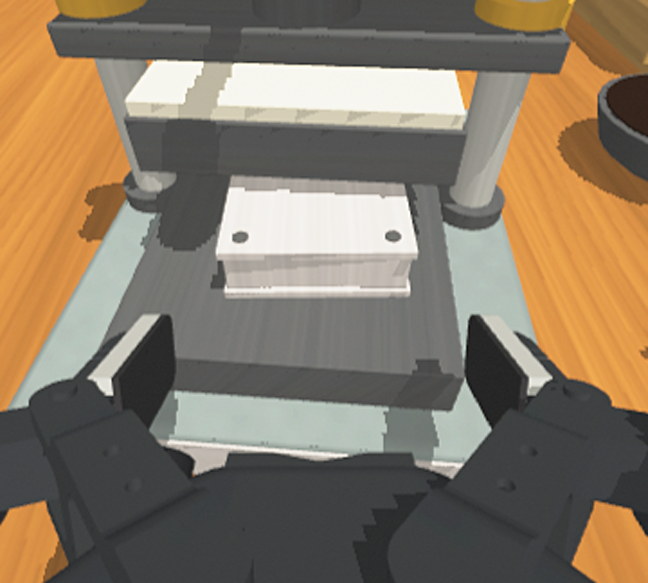

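The mould (217–418 in the crop) lies centred and square between the open fingers (175–468), so I'll move in around it.

>>> {"name": "move_arm", "arguments": {
  "plan": [1,0.2,0,0.64,0,0,0,1,0.2,0,0.64,0,0,0,1,0.2,0,0.64,0,0,0,1,0.2,0,0.64,0,0,0,1,0.2,0,0.64,0,0,0,1,0.2,0,0.64,0,0,0,1,0.2,0,0.64,0,0,0,1,0.2,0,0.64,0,0,0,1,0.2,0,0.64,0,0,0,1,0.2,0,0.64,0,0,0]
}}

```text
time_s: 6.75
tcp_pos: [0.5073, -0.0493, 0.0917]
ee_rot: [[0.018, 1.0, 0.025], [0.497, -0.031, 0.867], [0.868, -0.003, -0.497]]
force: [-0.4, -0.4, 0.7]
width: 1.0
grip_force: 0.0
```

>>> {"name": "move_arm", "arguments": {
  "plan": [0.96,0,0,0,0,0,0,0.92,0,0,0,0,0,0,0.9,0,0,0,0,0,0,0.88,0,0,0,0,0,0,0.88,0,0,0,0,0,0,0.88,0,0,0,0,0,0,0.88,0,0,0,0,0,0,0.88,0,0,0,0,0,0,0.88,0,0,0,0,0,0,0.88,0,0,0,0,0,0]
}}

```text
time_s: 8.0
tcp_pos: [0.5073, -0.0497, 0.0918]
ee_rot: [[0.018, 1.0, 0.025], [0.497, -0.03, 0.867], [0.868, -0.003, -0.497]]
force: [-0.3, -1.1, -0.1]
width: 0.876
grip_force: 0.0
```

```bash
python3 - <<'E'
from h import *
np.set_printoptions(precision=2,suppress=True)
s=get_state();print(press(s['tcp_pos']),s['force'],s['width'],s['grip_force'],Rn.from_matrix(tilt(60,4.3).T@s['ee_rot']).as_rotvec(degrees=True))
snap('wrist','w4.png')
im=cv2.imread('pics/w4.png');cv2.imwrite('pics/w4b.png',cv2.resize(im[60:,80:440],None,fx=1.8,fy=1.8,interpolation=cv2.INTER_CUBIC))
Q=tilt(60,0)
for y in (0.5,): rows(s['tcp_pos'],s['ee_rot'],[(P(-65,y,93),Q,8,.88)])
E
```

```text
[-64.31  -9.43  91.83] [-0.31 -1.1  -0.14] 0.875782563550348 0.0 [0.04 0.21 0.17]
0 0.88,0.01,-0.12,-0.01,-0.5,0,0.2,0.88,0.01,-0.13,-0.01,-0.5,0,0.3,0.88,0.01,-0.12,-0.01,-0.5,0,0.2,0.88,0.01,-0.13,-0.01,-0.5,0,0.3,0.88,0.01,-0.12,-0.01,-0.4,-0.1,0.2,0.88,0.01,-0.13,-0.01,-0.5,0,0.3,0.88,0.01,-0.12,-0.01,-0.4,-0.1,0.2,0.88,0.02,-0.13,-0.01,-0.5,0,0.3
```

View pics/w4b.png

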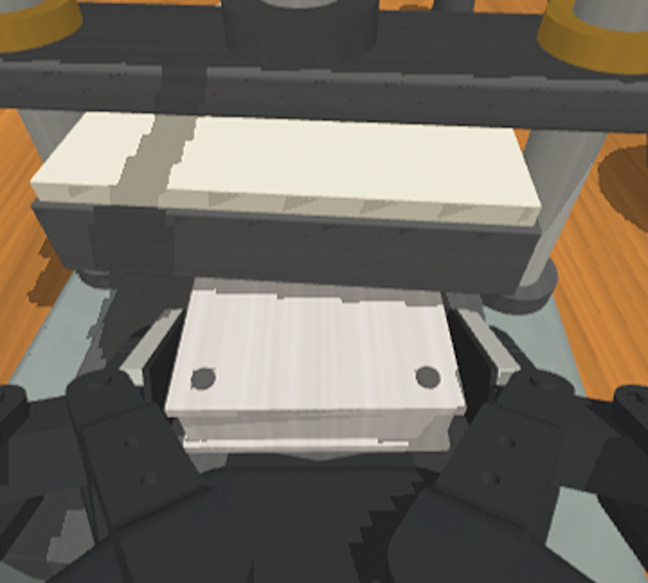

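The mould sits between the fingers with a small gap on each side. I'll shift it sideways and turn it square.

>>> {"name": "move_arm", "arguments": {
  "plan": [0.88,0.01,-0.13,-0.01,-0.5,0,0.2,0.88,0.01,-0.13,-0.01,-0.5,0,0.3,0.88,0.01,-0.13,-0.01,-0.5,0,0.3,0.88,0.01,-0.13,-0.01,-0.5,0,0.3,0.88,0.01,-0.13,-0.01,-0.5,0,0.3,0.88,0.01,-0.13,-0.01,-0.5,0,0.3,0.88,0.01,-0.13,-0.01,-0.5,0,0.3,0.88,0.01,-0.13,-0.01,-0.5,0,0.3,0.88,0,-0.07,0,-0.4,0,0.2,0.88,0,0,0,-0.4,0,0.2]
}}

```text
time_s: 9.3
tcp_pos: [0.496, -0.0492, 0.0931]
ee_rot: [[0.065, 0.992, 0.109], [0.492, -0.126, 0.861], [0.868, -0.002, -0.497]]
force: [1.5, 1.1, -0.6]
width: 0.878
grip_force: 0.2
```

```bash
python3 - <<'E'
from h import *
import pickle
np.set_printoptions(precision=2,suppress=True)
for k in range(2): snapshot('top')
s=get_state();print(press(s['tcp_pos']),s['force'],s['width'],s['grip_force'],Rn.from_matrix(tilt(60,0).T@s['ee_rot']).as_rotvec(degrees=True))
W=snap('wrist','w5.png');pickle.dump(W,open('w5.pkl','wb'))
im=cv2.imread('pics/w5.png');cv2.imwrite('pics/w5b.png',cv2.resize(im[160:330,120:400],None,fx=2.8,fy=2.8,interpolation=cv2.INTER_CUBIC))
E
```

```text
[-64.95   1.79  93.09] [0.59 0.41 0.4 ] 0.8787263837603603 0.15902853570878506 [-1.03  0.21  0.73]
```

View pics/w5b.png

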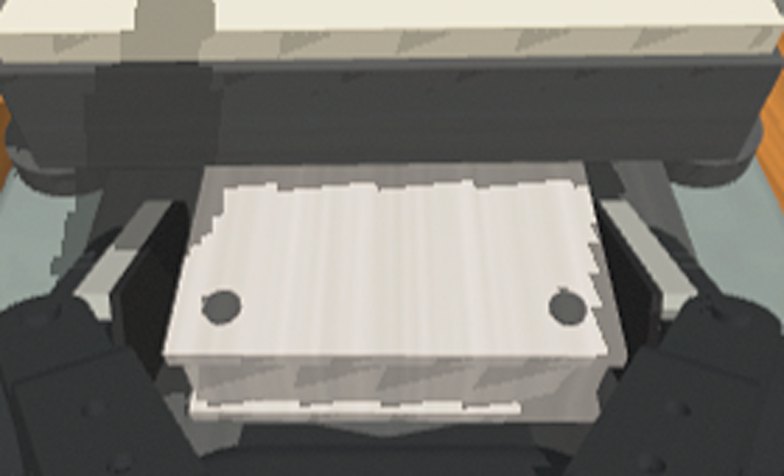

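The mould's top front corners are at (165,358) and (625,362) in the crop, nearly square now, with the fingers just off both sides.

```bash
python3 - <<'E'
from h import *
import pickle
np.set_printoptions(precision=1,suppress=True)
W=pickle.load(open('w5.pkl','rb'))
q=lambda u,v,z:press(onz(W,120+u/2.8-.3,160+v/2.8-.3,z/1e3))
for n,u,v,z in [('TL',165,358,103),('TR',625,362,103),('rL',205,165,103),('rR',583,162,103),('bL',190,415,78),('bR',598,420,78)]:print(n,q(u,v,z))
Q=tilt(60,0)
s=get_state()
p,R=rows(s['tcp_pos'],s['ee_rot'],[(P(-112,0.8,105),Q,8,.88)])
# next: descend with half opening then push
E
```

```text
TL [-87.7  36.2 103. ]
TR [-90.1 -35.  103. ]
rL [-48.8  35.7 103. ]
rR [-49.8 -36.9 103. ]
bL [-86.3  37.2  78. ]
bR [-88.9 -36.   78. ]
0 0.88,-0.16,0.02,-0.58,0.1,0,-0.1,0.88,-0.16,0.02,-0.58,0.1,0,-0.1,0.88,-0.16,0.02,-0.59,0.1,0,-0.1,0.88,-0.16,0.02,-0.58,0.1,0,-0.1,0.88,-0.17,0.02,-0.59,0.2,-0.1,-0.1,0.88,-0.16,0.02,-0.58,0.1,0,-0.1,0.88,-0.17,0.02,-0.59,0.2,-0.1,-0.1,0.88,-0.17,0.02,-0.58,0.1,0,0
```

>>> {"name": "move_arm", "arguments": {
  "plan": [0.88,0,0,0,0.4,0,-0.2,0.88,0,0,0,0.4,0,-0.2,0.88,0,0,0,0.4,0,-0.2,0.88,0,0,0,0.4,0,-0.2,0.88,0,0,0,0.3,0,-0.2,0.88,0,0,0,0.3,0,-0.2,0.88,0,0,0,0,0,0,1,0,0,0,0,0,0,1,0,0,0,0,0,0,1,0,0,0,0,0,0]
}}

```text
time_s: 10.7
tcp_pos: [0.4961, -0.0493, 0.0929]
ee_rot: [[0.044, 0.997, 0.07], [0.495, -0.083, 0.865], [0.868, -0.003, -0.497]]
force: [-0.1, 0.1, -0.3]
width: 1.002
grip_force: 0.0
```

```bash
python3 - <<'E'
from h import *
import pickle
np.set_printoptions(precision=2,suppress=True)
s=get_state();print(s['time_s'],press(s['tcp_pos']),s['force'],s['width'],Rn.from_matrix(tilt(60,0).T@s['ee_rot']).as_rotvec(degrees=True))
W=snap('wrist','w6.png');pickle.dump(W,open('w6.pkl','wb'))
# automatic: bright mould pixels; front top edge = strongest vertical gradient per column
g=cv2.GaussianBlur(cv2.cvtColor(W['pixels'],cv2.COLOR_RGB2GRAY),(3,3),0).astype(float)
gr=np.abs(np.diff(g,axis=0))
pts=[]
for u in range(195,330,5):
    v=275+np.argmax(gr[275:300,u]);pts.append(press(onz(W,u,v+.5,.103))); 
pts=np.array(pts);print(pts[::3,:2]);print(np.degrees(np.polyfit(pts[:,1],pts[:,0],1)[0]))
Q=tilt(60,0)
rows(s['tcp_pos'],s['ee_rot'],[(P(-118,0.8,112),Q,10,1),(P(-112,.8,95.5),Q,8,.45)])
E
```

```text
10.7 [-64.99   1.69  92.94] [-0.15  0.11 -0.3 ] 1.001960010211621 [ 1.17  0.2  -0.47]
[[-87.32  28.25]
 [-87.66  21.59]
 [-87.53  15.01]
 [-87.86   8.41]
 [-88.19   1.85]
 [-88.06  -4.68]
 [-88.39 -11.19]
 [-88.72 -17.65]
 [-82.45 -24.94]]
-1.7602199453258078
0 1,-0.1,0,-0.55,-0.1,0,0,1,-0.1,0,-0.56,-0.1,0,0.1,1,-0.1,0,-0.55,-0.1,0,0,1,-0.1,0,-0.56,-0.1,0,0.1,1,-0.1,0,-0.55,-0.1,0,0,1,-0.1,0,-0.56,-0.1,0,0.1,1,-0.1,0,-0.55,-0.1,-0.1,0,1,-0.09,0,-0.56,-0.2,0,0.1,1,-0.1,0.01,-0.55,-0.1,-0.1,0,1,-0.09,0.01,-0.56,-0.2,0,0.1
1 0.45,-0.14,0,0.17,0,0,0,0.45,-0.14,0,0.17,0,0,0,0.45,-0.14,0,0.17,0,0,0,0.45,-0.14,0,0.17,0,0,0,0.45,-0.14,0,0.17,0,0,0,0.45,-0.14,0,0.17,0,0,0,0.45,-0.15,0,0.16,0,0,0,0.45,-0.14,0,0.17,0,0,0
```

>>> {"name": "move_arm", "arguments": {
  "plan": [1,-0.1,0,-0.55,-0.1,0,0,1,-0.1,0,-0.55,-0.1,0,0.1,1,-0.1,0,-0.55,-0.1,0,0,1,-0.1,0,-0.55,-0.1,0,0.1,1,-0.1,0,-0.55,-0.1,0,0,1,-0.1,0,-0.55,-0.1,0,0.1,1,-0.1,0,-0.55,-0.1,-0.1,0,1,-0.1,0,-0.55,-0.2,0,0.1,1,-0.1,0,-0.55,-0.1,-0.1,0,1,-0.1,0,-0.55,-0.2,0,0.1]
}}

```text
time_s: 12.0
tcp_pos: [0.4914, -0.1021, 0.1118]
ee_rot: [[0.053, 0.994, 0.091], [0.497, -0.105, 0.861], [0.866, -0.0, -0.5]]
force: [0.3, 0.1, 0.1]
width: 0.995
grip_force: 0.0
```

>>> {"name": "move_arm", "arguments": {
  "plan": [0.45,0,0,0,0,0,0,0.45,0,0,0,0,0,0,0.45,-0.14,0,0.17,0,0,0,0.45,-0.14,0,0.17,0,0,0,0.45,-0.14,0,0.17,0,0,0,0.45,-0.14,0,0.17,0,0,0,0.45,-0.14,0,0.17,0,0,0,0.45,-0.14,0,0.17,0,0,0,0.45,-0.14,0,0.17,0,0,0,0.45,-0.14,0,0.17,0,0,0]
}}

```text
time_s: 13.25
tcp_pos: [0.4921, -0.0956, 0.095]
ee_rot: [[0.053, 0.994, 0.091], [0.497, -0.105, 0.861], [0.866, -0.0, -0.5]]
force: [0.4, -0.4, 0.0]
width: 0.449
grip_force: 0.0
```

```bash
python3 - <<'E'
from h import *
import pickle
np.set_printoptions(precision=2,suppress=True)
s=get_state();print(s['time_s'],press(s['tcp_pos']),s['force'],s['width'],Rn.from_matrix(tilt(60,0).T@s['ee_rot']).as_rotvec(degrees=True))
W=snap('wrist','w7.png');pickle.dump(W,open('w7.pkl','wb'))
im=cv2.imread('pics/w7.png');cv2.imwrite('pics/w7b.png',cv2.resize(im[140:330,120:400],None,fx=2.8,fy=2.8,interpolation=cv2.INTER_CUBIC))
E
```

```text
13.25 [-111.49    0.89   95.04] [ 0.37 -0.4   0.05] 0.4494230832420465 [-0.03 -0.    0.03]
```

View pics/w7b.png

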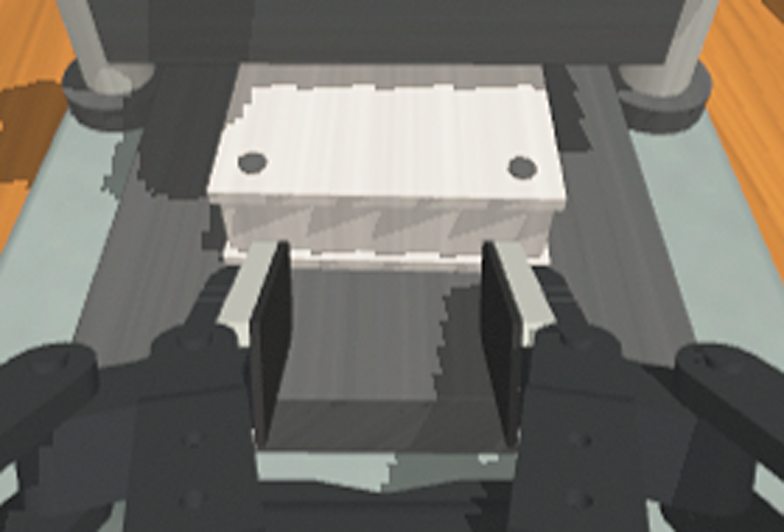

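The fingertips stand square just in front of the mould, centred on it (386 against 386.5) and between the columns. Next is the push.

>>> {"name": "move_arm", "arguments": {
  "plan": [0.45,0.15,0,0.26,0,0,0,0.45,0.15,0,0.26,0,0,0,0.45,0.15,0,0.26,0,0,0,0.45,0.15,0,0.26,0,0,0,0.45,0.15,0,0.26,0,0,0,0.45,0.15,0,0.26,0,0,0,0.45,0.15,0,0.26,0,0,0,0.45,0.15,0,0.26,0,0,0,0.45,0.15,0,0.26,0,0,0,0.45,0.15,0,0.26,0,0,0]
}}

```text
time_s: 14.55
tcp_pos: [0.4953, -0.0656, 0.0952]
ee_rot: [[0.053, 0.994, 0.091], [0.497, -0.105, 0.861], [0.866, -0.0, -0.5]]
force: [-0.6, -2.3, 0.2]
width: 0.45
grip_force: 1.6
```

```bash
cat > ms.py <<'E'
from h import *
import sys
np.set_printoptions(precision=2,suppress=True)
s=get_state();f=s['force'];print(s['time_s'],'tcp',press(s['tcp_pos']),'F',f@A,f@Bp,f[2],'w',s['width'],Rn.from_matrix(tilt(60,0).T@s['ee_rot']).as_rotvec(degrees=True))
W=snap('wrist',sys.argv[1])
g=cv2.GaussianBlur(cv2.cvtColor(W['pixels'],cv2.COLOR_RGB2GRAY),(3,3),0).astype(float)
gr=np.diff(g,axis=0)
pts=[]
h=0.103
for y in range(-14,15,4):
    # front top edge: bright->darker going down; search around expected positions
    best=[]
    for x in np.arange(-92,-44,.5):
        u,v=proj(W,P(x,y,103)); u,v=int(round(u)),int(round(v))
        if 2<v<382 and 0<=u<512: best.append((gr[v-1:v+1,u].min(),x))
    pts.append((y,*min(best)))
pts=np.array(pts);print(pts)
E
python3 ms.py w8.png
```

```text
14.55 tcp [-81.33   0.85  95.22] F -2.334346049131384 0.32783943353693695 0.1716722561870585 w 0.45036976205181994 [-0.03 -0.    0.02]
[[-14.  -36.  -82.5]
 [-10.  -32.  -82.5]
 [ -6.  -33.  -81. ]
 [ -2.  -25.  -82.5]
 [  2.  -30.  -66. ]
 [  6.  -28.  -82.5]
 [ 10.  -31.  -81. ]
 [ 14.  -27.  -82.5]]
```

>>> {"name": "move_arm", "arguments": {
  "plan": [0.45,0.1,0,0.173,0,0,0,0.45,0.1,0,0.173,0,0,0,0.45,0.1,0,0.173,0,0,0,0.45,0.1,0,0.173,0,0,0,0.45,0.1,0,0.173,0,0,0,0.45,0.05,0,0.087,0,0,0,0.45,0.05,0,0.087,0,0,0,0.45,0.05,0,0.087,0,0,0,0.45,0,0,0,0,0,0,0.45,0,0,0,0,0,0]
}}

```text
time_s: 15.85
tcp_pos: [0.4966, -0.0527, 0.0952]
ee_rot: [[0.053, 0.994, 0.091], [0.497, -0.105, 0.861], [0.866, -0.0, -0.5]]
force: [-0.2, -2.5, 0.8]
width: 0.451
grip_force: 1.1
```

```bash
python3 ms.py w9.png
```

```text
15.85 tcp [-68.41   0.86  95.17] F -2.5172916554748017 -0.07009005585162674 0.7948608275021403 w 0.45066673541307484 [-0.03  0.01  0.02]
[[-14.  -31.  -70. ]
 [-10.  -34.  -70. ]
 [ -6.  -26.  -67.5]
 [ -2.  -27.  -67.5]
 [  2.  -29.  -68. ]
 [  6.  -28.  -68. ]
 [ 10.  -27.  -67.5]
 [ 14.  -27.  -67.5]]
```

>>> {"name": "move_arm", "arguments": {
  "plan": [0.45,0.02,0,0.035,0,0,0,0.45,0.02,0,0.035,0,0,0,0.45,0.02,0,0.035,0,0,0,0.45,0.02,0,0.035,0,0,0,0.45,0.02,0,0.035,0,0,0,0.45,0.02,0,0.035,0,0,0,0.45,0.02,0,0.035,0,0,0,0.45,0.02,0,0.035,0,0,0,0.45,0.02,0,0.035,0,0,0,0.45,0,0,0,0,0,0]
}}

```text
time_s: 17.15
tcp_pos: [0.497, -0.0492, 0.0952]
ee_rot: [[0.053, 0.994, 0.091], [0.497, -0.105, 0.861], [0.866, -0.0, -0.5]]
force: [0.2, -4.3, 2.1]
width: 0.447
grip_force: 1.9
```

>>> {"name": "move_arm", "arguments": {
  "plan": [0.45,0.02,0,0.03,0,0,0,0.45,0.02,0,0.03,0,0,0,0.45,0.01,0,0.025,0,0,0,0.45,0.01,0,0.025,0,0,0,0.45,0,0,0,0,0,0,0.45,0,0,0,0,0,0,0.45,0,0,0,0,0,0,0.45,0,0,0,0,0,0,0.45,0,0,0,0,0,0,0.45,0,0,0,0,0,0]
}}

```text
time_s: 18.4
tcp_pos: [0.497, -0.0489, 0.0952]
ee_rot: [[0.053, 0.994, 0.092], [0.499, -0.106, 0.86], [0.865, -0.0, -0.501]]
force: [-2.4, -10.5, 2.5]
width: 0.451
grip_force: 4.9
```

```bash
python3 ms.py w10.png; python3 - <<'E'
from h import *
s=get_state();print(s['ft_torque'],s['force'])
im=cv2.imread('pics/w10.png',0)
np.set_printoptions(linewidth=200)
print(im[170:300:3,232:290:12])
E
```

```text
18.4 tcp [-64.59   0.82  95.18] F -10.67709811981707 1.3386114030309162 2.5015147702028155 w 0.45124613623645354 [-0.07 -0.09  0.04]
[[-14.  -30.  -66. ]
 [-10.  -32.  -66. ]
 [ -6.  -28.  -66. ]
 [ -2.  -22.  -66. ]
 [  2.  -24.  -66. ]
 [  6.  -33.  -66. ]
 [ 10.  -18.  -65.5]
 [ 14.  -24.  -66. ]]
[-0.77943961  0.17538036  0.2132455 ] [-1.21422257 -9.49814648  2.51080152]
[[232 232 232 232 232]
 [234 234 233 234 234]
 [157 167 167 149 166]
 [171 169 169 149 170]
 [169 169 170 169 169]
 [116 115 116 116 128]
 [ 90  89  90  91  93]
 [ 69  61  67  69  70]
 [ 68  69  69  68  67]
 [ 69  69  69  67  69]
 [ 69  68  69  68  70]
 [ 68  67  68  68  69]
 [ 68  70  69  69  68]
 [ 68  69  69  68  68]
 [ 69  69  69  71  69]
 [ 68  68  69  68  68]
 [ 67  66  67  67  68]
 [ 79  78  82  68  71]
 [136 136 134 133 140]
 [135 135 134 133 139]
 [135 135 134 133 140]
 [135 136 133 133 139]
 [135 136 134 134 139]
 [135 136 133 134 138]
 [135 136 133 135 139]
 [139 139 135 136 140]
 [ 99  58  82  98  63]
 [ 98  96  98  98  65]
 [ 99  96 100  97  63]
 [ 99  95 100  97  62]
 [ 98  94 100  96  62]
 [100  94 101  97  64]
 [100  94 100  97  62]
 [100  94 100  98  62]
 [ 98  94 101  96  61]
 [101  95  99  98  64]
 [100  93 100  98  62]
 [ 99  94  99  97  62]
 [100  94 100  97  61]
 [100  94  98  97  62]
 [ 98  95  98  98  61]
 [ 99  95  99  97  62]
 [100  95 100  97  61]
 [ 99  94  99  98  62]]
```

```bash
python3 - <<'E'
from h import *
np.set_printoptions(precision=2,suppress=True)
W=snapshot('wrist');g=cv2.cvtColor(W['pixels'],cv2.COLOR_RGB2GRAY).astype(float)
L=[]
for u in range(200,315,6):
    c=g[238:262,u]; d=np.diff(c); k=d.argmin(); 
    if d[k]<-20:
        L.append([u,*press(onz(W,u,238+k+.5,.078))[:2]])
L=np.array(L);print(L);print('yaw',np.degrees(np.polyfit(L[:,2],L[:,1],1)[0]))
r=g[232,150:370];print(r.astype(int))
for u in (0,):
  pass
E
```

```text
[[200.   -55.02  34.45]
 [212.   -48.01  28.15]
 [224.   -48.75  20.76]
 [230.   -48.75  17.11]
 [236.   -48.76  13.46]
 [242.   -48.77   9.8 ]
 [248.   -48.77   6.15]
 [254.   -48.78   2.49]
 [260.   -48.79  -1.16]
 [266.   -48.8   -4.81]
 [272.   -48.8   -8.47]
 [278.   -48.81 -12.12]
 [284.   -48.82 -15.78]
 [290.   -48.82 -19.43]
 [302.   -46.66 -27.  ]
 [308.   -57.84 -29.18]
 [314.   -55.15 -33.1 ]]
yaw 1.8177640951957932
[ 98  98  99  98 100  97  62  60  62  63  63  62  63  64  61  63  64  63
  63  62  62  63  62  63  61  63  62  63  63  64  63  62  65  61  63  62
  62  62  62  61  62  62  63  62  63  63  62  73 133 139 140 140 138 137
 134 131 132 154 169 168 169 167 167 168 169 170 167  53  42  45  40  35
  31  67 144 138 139 140 138 136 136 137 136 134 137 138 139 135 133 132
 134 134 136 137 137 135 139 139 139 138 136 134 135 133 132 133 134 131
 131 132 136 137 135 133 136 137 138 135 134 135 135 136 135 135 136 135
 135 136 139 141 139 139 137 135 136 136 137 136 134 137 139 135  38  29
  33  39  45  50 102 176 169 168 167 169 167 168 167 168 149 136 140 142
 140 138 137 135 134  96  60  63  61  62  62  63  62  63  61  60  61  59
  60  61  62  62  60  62  63  62  61  64  83  78  80  96  95  94  97  97
  98  99  96  94  93  92  93  94  94  94  96 120 159 156 157 157 157 157
 157 159 159 159]
```

```bash
python3 - <<'E'
from h import *
np.set_printoptions(precision=2,suppress=True,linewidth=150)
W=snapshot('wrist');g=cv2.cvtColor(W['pixels'],cv2.COLOR_RGB2GRAY).astype(int)
for r in (226,232,238): print(r,g[r,120:205]); print(g[r,310:385])
for u in (197.5,321,360.5): print(press(onz(W,u,232,.078)),press(onz(W,u,232,.0915)))
for X in [(-75,65,78),(-75,-65,78)]:print(proj(W,P(*X)))
cv2.imwrite('pics/w11b.png',cv2.resize(W['pixels'][130:320,110:400,::-1],None,fx=2.7,fy=2.7,interpolation=cv2.INTER_CUBIC))
E
```

```text
226 [ 84  84 105 130 134 124 154 154 153 154 155 141  97  57  60  63  65  65  65  66  64  70  70  71  69  70  68  68  60  59  61  62  60  62  60  60  60
  59  60  63  63  62  63  63  63  64  63  64  63  63  63  63  62  62  61  62  62  62  63  62  62  63  62  63  63  62  62  63  63  62  62  63  62  61
  60  65 106 140 139 139 138 137 134 134 132]
[136 138 140 140 138 137 136 136 133  65  60  61  61  62  63  62  62  61  61  62  62  63  61  64  61  62  61  61  60  64  96  94  94  93  96  96  98
  99  96  94  94  93  93  93  93  95  95  79  58  61  62  64  65  66  63  62  63  66  66  66  68  68  69  69  69  70  69  68  68  68  70  72  68  70
  98]
232 [123 136 143 152 153 154 153 152 154 155 155 155 154 155 155 154 153 153 154 153 154 156 155 156 159 159 161 157  94  97  98  98  99  99  99  97  63
  61  61  63  64  62  64  63  63  63  63  64  64  63  63  61  61  63  61  62  62  63  62  62  63  63  64  63  61  62  63  61  61  61  62  63  64  62
  64  65  61  73 132 140 140 139 138 136 133]
[140 141 139 139 137 136 133  96  59  62  62  62  62  61  62  62  62  61  61  59  60  62  61  61  61
[... 325 characters left out ...]
 98  97  98  98  91  62  61  63
  64  63  63  63  63  63  63  63  65  63  64  61  62  62  61  63  62  62  62  63  64  62  63  63  63  63  63  62  63  61  62  64  62  63  63  62  64
  59  43  36  36  40  54  53  51  52  54 104]
[166  79  47  50  52  52  53  53  51  54  55  61  63  62  62  62  63  62  61  59  58  61  62  61  62  62  61  61  62  63  62  63  83  95  95  96  95
  94  96  96  98  99  96  96  93  94  94  93  94  94  99 126 157 154 154 154 155 155 156 157 156 158 157 157 158 157 158 157 156 157 156 155 154 153
 152]
[-37.79  38.58  78.  ] [-47.91  34.91  91.5 ]
[-37.94 -40.15  78.  ] [-48.04 -36.19  91.5 ]
[-37.99 -65.34  78.  ] [-48.09 -58.93  91.5 ]
[137.94 287.76]
[378.46 287.3 ]
```

View pics/w11b.png

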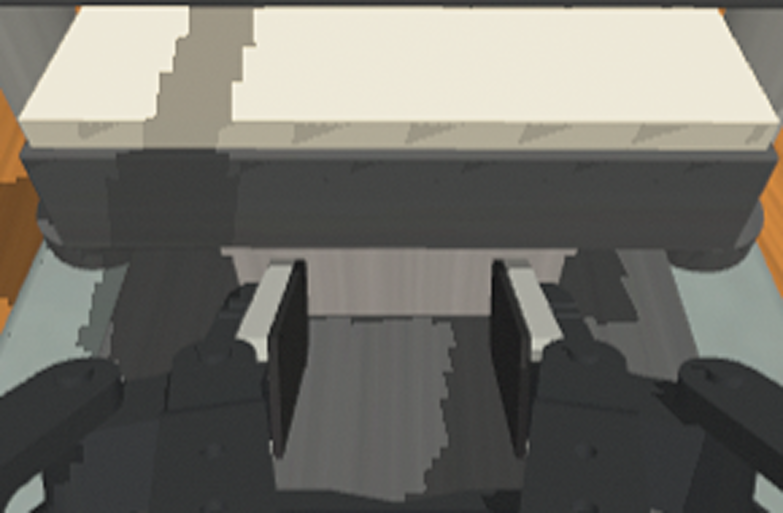

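The mould's front face is now straight and level under the upper plate, with its lower edge at row 316 between the fingers, so it is home and square. I'll back off and go to the wheel.

```bash
cat >> h.py <<'E'
def peg(psi,t,z,r=60.): # tool down, x out along angle psi (deg), t mm behind (CCW side)
    p=np.radians(psi);x=np.array([np.cos(p),np.sin(p),0]);tt=np.array([-np.sin(p),np.cos(p),0])
    return HUB+(x*r+tt*t)/1e3+U*z/1e3, np.c_[x,-tt,-U]
E
python3 - <<'E'
from h import *
s=get_state();p,Q=peg(172,30,330);p2,_=peg(172,30,254)
print(rows(s['tcp_pos'],s['ee_rot'],[(P(-140,.8,112),tilt(60),6,.45),(P(-195,0,330),tilt(0),9,.2),(p,Q,10,0),(p2,Q,5,0)]))
E
```

```text
0 0.45,-0.39,0,-1.23,0,0,0,0.45,-0.39,0,-1.23,0,0,0,0.45,-0.39,0,-1.23,0,0,0,0.45,-0.39,0,-1.23,0,0,0,0.45,-0.38,0.01,-1.22,0,0,0,0.45,-0.39,0,-1.23,0.1,0.1,0,0.2,1.79,0.01,-1.74,0,-6.7,0,0.2,1.58,0.01,-1.94,0,-6.7,0,0.2,1.34,0.01,-2.11,0,-6.7,0,0.2,1.09,0.01,-2.25,0,-6.7,0
1 0.2,0.82,0,-2.36,0,-6.6,0,0.2,0.54,0.01,-2.44,0,-6.7,0,0.2,0.25,0,-2.48,0,-6.6,0,0.2,-0.04,0.01,-2.5,0,-6.7,0,0.2,-0.33,0,-2.47,0,-6.6,0,0,1.67,-0.61,0,0,0,-8.8,0,1.74,-0.35,0,0,0,-8.8,0,1.78,-0.08,0,0,0,-8.8,0,1.77,0.2,0,0,0,-8.8,0,1.72,0.47,0,0,0,-8.8
2 0,1.62,0.72,0,0,0,-8.8,0,1.5,0.96,0,0,0,-8.8,0,1.33,1.18,0,0,0,-8.8,0,1.13,1.37,0,0,0,-8.8,0,0.91,1.53,0.01,0,0,-8.8,0,0,0,1.52,0,0,0,0,0,0,1.52,0,0,0,0,0,0,1.52,0,0,0,0,0,0,1.52,0,0,0,0,0,0,1.52,0,0,0
(array([ 0.44097267, -0.00615532,  0.25395106]), array([[-9.90279926e-01,  1.39086353e-01, -8.08520955e-04],
       [ 1.39086196e-01,  9.90280248e-01,  2.46755032e-04],
       [ 8.34982589e-04,  1.31902451e-04, -9.99999643e-01]]))
```

>>> {"name": "move_arm", "arguments": {
  "plan": [0.45,-0.39,0,-1.23,0,0,0,0.45,-0.39,0,-1.23,0,0,0,0.45,-0.39,0,-1.23,0,0,0,0.45,-0.39,0,-1.23,0,0,0,0.45,-0.39,0,-1.23,0,0,0,0.45,-0.39,0,-1.23,0,0,0,0.2,1.8,0,-1.7,0,-6.7,0,0.2,1.6,0,-1.9,0,-6.7,0,0.2,1.3,0,-2.1,0,-6.7,0,0.2,1.1,0,-2.3,0,-6.7,0]
}}

```text
time_s: 19.8
tcp_pos: [0.4865, -0.1479, 0.2099]
ee_rot: [[0.089, 0.994, 0.058], [0.834, -0.106, 0.541], [0.544, 0.0, -0.839]]
force: [-0.1, -0.3, -0.1]
width: 0.197
grip_force: 0.0
```

>>> {"name": "move_arm", "arguments": {
  "plan": [0.2,0.8,0,-2.4,0,-6.6,0,0.2,0.5,0,-2.4,0,-6.7,0,0.2,0.25,0,-2.5,0,-6.6,0,0.2,0,0,-2.5,0,-6.7,0,0.2,-0.3,0,-2.5,0,-6.6,0,0,1.7,-0.6,0,0,0,-8.8,0,1.7,-0.4,0,0,0,-8.8,0,1.8,-0.1,0,0,0,-8.8,0,1.8,0.2,0,0,0,-8.8,0,1.7,0.5,0,0,0,-8.8]
}}

```text
time_s: 21.05
tcp_pos: [0.4612, -0.0904, 0.3302]
ee_rot: [[-0.619, 0.786, -0.0], [0.786, 0.619, 0.0], [0.0, -0.0, -1.0]]
force: [-0.5, 0.2, -0.4]
width: -0.001
grip_force: 0.0
```

>>> {"name": "move_arm", "arguments": {
  "plan": [0,1.6,0.7,0,0,0,-8.8,0,1.5,1,0,0,0,-8.8,0,1.3,1.2,0,0,0,-8.8,0,1.1,1.4,0,0,0,-8.8,0,0.9,1.5,0,0,0,-8.8,0,0,0,0,0,0,0,0,0,0,0,0,0,0,0,0,0,0,0,0,0,0,0,0,0,0,0,0,0,0,0,0,0,0,0]
}}

```text
time_s: 22.3
tcp_pos: [0.4411, -0.005, 0.3299]
ee_rot: [[-0.99, 0.141, -0.0], [0.141, 0.99, -0.0], [0.0, -0.0, -1.0]]
force: [-0.2, -0.6, 0.7]
width: 0.001
grip_force: 0.0
```

```bash
cat > st.py <<'E'
from h import *
np.set_printoptions(precision=2,suppress=True)
s=get_state();R=s['ee_rot'];f=s['force'];d=(s['tcp_pos']-HUB)
psi=np.degrees(np.arctan2(R[1,0],R[0,0]))
print('t',s['time_s'],'psi',psi,'r,t in tool',R.T[:2]@d*1e3,'z',d[2]*1e3,'Ftool',R.T@f,'tau',R.T@s['ft_torque'],'about hub',np.cross(d,f)[2],'w',s['width'],'q',s['joint_positions'])
E
python3 st.py; python3 - <<'E'
from h import *
# balls in top and side views: dark blobs near predicted ball places
S=snapshot('side');T=snapshot('top')
for n,I in (('top',T),('side',S)):
  g=cv2.cvtColor(I['pixels'],cv2.COLOR_RGB2GRAY)
  for a in (-8,82,172,-98):
    p=np.radians(a);u,v=np.round(proj(I,HUB+[.092*np.cos(p),.092*np.sin(p),.258])).astype(int)
    y,x=np.nonzero(g[v-6:v+7,u-6:u+7]<45); 
    if len(x):
      q=onz(I,u-6+x.mean(),v-6+y.mean(),.258)-HUB;print(n,a,len(x),np.hypot(*q[:2])*1e3,np.degrees(np.arctan2(q[1],q[0])))
E
```

```text
t 22.3 psi 171.91039684622342 r,t in tool [ 60.08 -28.94] z 329.90661134253963 Ftool [ 0.1  -0.64 -0.73] tau [-0.01 -0.05 -0.01] about hub 0.035486536783083056 w 0.001319425849753847 q [ -5.06 -16.94  82.49  -0.   114.47 -86.98]
top -8 44 92.72537604020918 -7.940909578455757
top 82 42 92.48302806432582 81.91024852315566
top 172 42 94.44918579357872 172.28234584945824
side -8 49 92.72577811744769 -8.086222593718055
side 82 31 96.11277783285657 82.62939734766385
side 172 29 96.00349219938548 171.100701632396
side -98 49 90.9400527995379 -98.46924398986567
```

>>> {"name": "move_arm", "arguments": {
  "plan": [0,0,0,0.95,0,0,0,0,0,0,0.95,0,0,0,0,0,0,0.95,0,0,0,0,0,0,0.95,0,0,0,0,0,0,0.95,0,0,0,0,0,0,0.95,0,0,0,0,0,0,0.95,0,0,0,0,0,0,0.95,0,0,0,0,0,0.2,0,0,0,0,0,0,0.2,0,0,0,0]
}}

```text
time_s: 23.65
tcp_pos: [0.4417, -0.0006, 0.2542]
ee_rot: [[-0.99, 0.14, 0.0], [0.14, 0.99, -0.0], [-0.0, 0.0, -1.0]]
force: [0.3, -0.9, 0.2]
width: -0.001
grip_force: 0.0
```

```bash
python3 st.py; python3 - <<'E'
from h import *
d=np.radians(6);c,s=np.cos(d),np.sin(d)
for t in (-20.5,-24): v=np.array([60,t]); print(np.array([[c,-s],[s,c]])@v-v)
E
```

```text
t 23.65 psi 171.96037921142357 r,t in tool [ 59.98 -24.44] z 254.2239837407288 Ftool [-0.41 -0.86 -0.15] tau [-0.02 -0.03  0.03] about hub 0.06146752726170342 w -0.0009819972201790814 q [ -4.5  -19.11  92.01   0.   107.09 -86.46]
[1.81414722 6.38400894]
[2.17999684 6.40318231]
```

>>> {"name": "move_arm", "arguments": {
  "plan": [0,0,0.2,0,0,0,0,0,0,0.2,0,0,0,0,0,0.18,0.64,0,0,0,6,0,0.18,0.64,0,0,0,6,0,0.18,0.64,0,0,0,6,0,0.18,0.64,0,0,0,6,0,0.18,0.64,0,0,0,6,0,0.18,0.64,0,0,0,6,0,0.18,0.64,0,0,0,6,0,0.18,0.64,0,0,0,6]
}}

```text
time_s: 24.9
tcp_pos: [0.453, 0.0524, 0.2531]
ee_rot: [[-0.554, 0.832, -0.004], [0.832, 0.554, -0.003], [-0.0, -0.005, -1.0]]
force: [-4.6, -5.6, -1.9]
width: 0.002
grip_force: 3.6
```

```bash
python3 st.py; cat > wh.py <<'E'
from h import *
# wheel angle from the balls in top view: dark ball pixels near radius 92 at height z
def wheel(z=.256):
    out={}
    for n in ('top','side'):
        I=snapshot(n);g=cv2.cvtColor(I['pixels'],cv2.COLOR_RGB2GRAY)
        m=(g<45).astype(np.uint8);k,lab,st,ce=cv2.connectedComponentsWithStats(m)
        L=[]
        for i in range(1,k):
            if 15<st[i,4]<90:
                q=(onz(I,*ce[i],z)-HUB)*1e3;r=np.hypot(*q[:2])
                if 82<r<102: L.append((round(np.degrees(np.arctan2(q[1],q[0])),1),int(round(r)),int(st[i,4])))
        out[n]=L
    return out
if __name__=='__main__': print(wheel())
E
python3 wh.py
```

```text
t 24.9 psi 123.66823963674985 r,t in tool [ 59.55 -23.59] z 253.09234550007358 Ftool [-2.14 -6.9   1.94] tau [ 1.15 -0.35  0.  ] about hub 0.45906714644841046 w 0.001701113158293327 q [  2.44 -16.64  90.15  -0.16 106.74 -31.28]
{'top': [(np.float64(35.9), 93, 41), (np.float64(-54.4), 93, 41), (np.float64(-144.2), 93, 47)], 'side': [(np.float64(-145.6), 93, 44), (np.float64(37.0), 93, 44)]}
```

>>> {"name": "move_arm", "arguments": {
  "plan": [0,0.18,0.64,0,0,0,6,0,0.18,0.64,0,0,0,6,0,0.18,0.64,0,0,0,6,0,0.18,0.64,0,0,0,6,0,0.18,0.64,0,0,0,6,0,0.18,0.64,0,0,0,6,0,0.18,0.64,0,0,0,6,0,0.18,0.64,0,0,0,6,0,0,0,0,0,0,0,0,0,0,0,0,0,0]
}}

```text
time_s: 26.25
tcp_pos: [0.4986, 0.0786, 0.2531]
ee_rot: [[0.241, 0.971, -0.003], [0.971, -0.241, 0.0], [-0.0, -0.003, -1.0]]
force: [-5.4, 0.7, -3.3]
width: 0.003
grip_force: 2.6
```

```bash
python3 st.py; python3 wh.py; python3 - <<'E'
from h import *
s=get_state();psi=np.degrees(np.arctan2(s['ee_rot'][1,0],s['ee_rot'][0,0]))
p0,Q0=peg(psi,45,254)
a,A1=peg(psi,40,330)
n,N=peg(172-10,32,330)
E
```

```text
t 26.25 psi 76.06772735106141 r,t in tool [ 59.98 -21.86] z 253.14964310458905 Ftool [-0.66 -5.41  3.32] tau [ 0.85 -0.07  0.01] about hub 0.33958719870698506 w 0.002993740331644505 q [  5.07  -9.2   83.8    0.04 105.57  19.01]
{'top': [(np.float64(-13.0), 93, 42), (np.float64(-103.3), 93, 43), (np.float64(165.3), 94, 32)], 'side': [(np.float64(166.9), 95, 27), (np.float64(77.3), 95, 33), (np.float64(-102.6), 92, 52), (np.float64(-15.9), 101, 78)]}
```

>>> {"name": "move_arm", "arguments": {
  "plan": [0,0.18,0.64,0,0,0,6,0,0.18,0.64,0,0,0,6,0,0.18,0.64,0,0,0,6,0,0.18,0.64,0,0,0,6,0,0.18,0.64,0,0,0,6,0,0.18,0.64,0,0,0,6,0,0.18,0.64,0,0,0,6,0,0.18,0.64,0,0,0,6,0,0.18,0.64,0,0,0,6,0,0.18,0.64,0,0,0,6]
}}

```text
time_s: 27.6
tcp_pos: [0.5565, 0.0529, 0.2531]
ee_rot: [[0.961, 0.275, -0.002], [0.275, -0.961, 0.003], [-0.001, -0.004, -1.0]]
force: [-4.8, 6.5, -5.5]
width: 0.001
grip_force: 3.6
```

```bash
python3 st.py; python3 wh.py; python3 - <<'E'
from h import *
s=get_state();p=s['tcp_pos'];R=s['ee_rot'];psi=np.degrees(np.arctan2(R[1,0],R[0,0]))
# back off 15 mm, lift, swing back to psi 172 region
b=p-R[:,1]*.012
n,N=peg(psi+80,32,300)
n2,N2=peg(psi+150,32,300)
n3,_=peg(psi+150,32,251)
rows(p,R,[(b,R,2,0),(b+U*.047,R,2,0),(n,N,8,0),(n2,N2,8,0),(n3,N2,5,0)])
E
```

```text
t 27.6 psi 15.979978536925145 r,t in tool [ 60.01 -22.95] z 253.0707446904743 Ftool [-2.79 -7.57  5.51] tau [ 1.2  -0.23 -0.  ] about hub 0.5186478187731647 w 0.0012869409185166734 q [  1.83  -0.94  76.03   0.21 105.02  75.9 ]
{'top': [(np.float64(-72.2), 93, 46), (np.float64(108.5), 92, 46)], 'side': [(np.float64(-161.6), 92, 34), (np.float64(16.9), 93, 46)]}
0 0,0,-0.6,0,0,0,0,0,0,-0.6,0,0,0,0,0,0,-0.01,-2.35,0,0,0,0,0,0,-2.35,0,0,0,0,-1.02,-0.39,0.01,0,0,-10,0,-0.94,-0.57,0,0,0,-10,0,-0.82,-0.72,0.01,0,0,-10,0,-0.69,-0.85,0,0,0,-10,0,-0.53,-0.96,0.01,0,0,-10,0,-0.35,-1.03,0,0,0,-10
1 0,-0.17,-1.08,0.01,0,-0.1,-10,0,0.03,-1.09,0,-0.1,0,-10,0,-0.87,-0.44,0,0,0,-8.7,0,-0.79,-0.57,0,0,0,-8.8,0,-0.7,-0.68,0,0,0,-8.7,0,-0.58,-0.78,0,0,0,-8.8,0,-0.46,-0.86,0,0,0,-8.7,0,-0.32,-0.92,0,0,0,-8.8,0,-0.18,-0.96,0,0,0,-8.7,0,-0.03,-0.98,0,0,0,-8.8
2 0,0,0,0.98,0,0,0,0,0,0,0.98,0,0,0,0,0,0,0.98,0,0,0,0,0,0,0.98,0,0,0,0,0,0,0.98,0,0,0
```

>>> {"name": "move_arm", "arguments": {
  "plan": [0,0,-0.6,0,0,0,0,0,0,-0.6,0,0,0,0,0,0,0,-2.35,0,0,0,0,0,0,-2.35,0,0,0,0,-0.7,-0.99,0,0,0,-10,0,-0.7,-0.99,0,0,0,-10,0,-0.7,-0.99,0,0,0,-10,0,-0.7,-0.99,0,0,0,-10,0,-0.7,-0.99,0,0,0,-10,0,-0.7,-0.99,0,0,0,-10]
}}

```text
time_s: 28.95
tcp_pos: [0.4857, 0.0795, 0.3017]
ee_rot: [[0.236, 0.972, 0.002], [0.972, -0.236, -0.0], [0.0, 0.002, -1.0]]
force: [0.5, 0.4, 1.0]
width: 0.004
grip_force: 0.0
```

>>> {"name": "move_arm", "arguments": {
  "plan": [0,-0.7,-0.99,0,0,0,-10,0,-0.7,-0.99,0,0,0,-10,0,-0.7,-0.99,0,0,0,-10,0,-0.7,-0.99,0,0,0,-10,0,-0.7,-0.99,0,0,0,-10,0,-0.7,-0.99,0,0,0,-10,0,-0.7,-0.99,0,0,0,-10,0,-0.7,-0.99,0,0,0,-10,0,-0.7,-0.99,0,0,0,-10,0,-0.7,-0.99,0,0,0,-10]
}}

```text
time_s: 30.2
tcp_pos: [0.4431, -0.0186, 0.3018]
ee_rot: [[-0.998, 0.064, 0.002], [0.064, 0.998, -0.001], [-0.002, -0.0, -1.0]]
force: [0.1, -0.4, -0.8]
width: -0.0
grip_force: 0.0
```

>>> {"name": "move_arm", "arguments": {
  "plan": [0,-0.7,-0.99,0,0,0,-10,0,-0.7,-0.99,0,0,0,-10,0,0,0,0,0,0,0,0,0,0,0,0,0,0,0,0,0,0,0,0,0,0,0,0,0,0,0,0,0,0,0,0,0,0,0,0,0,0,0,0,0,0,0,0,0,0,0,0,0,0,0,0,0,0,0,0]
}}

```text
time_s: 31.45
tcp_pos: [0.4573, -0.0378, 0.3009]
ee_rot: [[-0.961, -0.275, -0.0], [-0.275, 0.961, 0.0], [0.0, 0.0, -1.0]]
force: [-0.5, 0.1, 0.1]
width: 0.001
grip_force: 0.0
```

```bash
python3 st.py; python3 wh.py
```

```text
t 31.45 psi -164.04627701058524 r,t in tool [ 60.11 -37.98] z 300.91890563960476 Ftool [ 0.41  0.23 -0.13] tau [0.02 0.   0.05] about hub -0.02930267578770559 w 0.0014255526273798935 q [  -8.98  -15.28   84.15   -0.    111.15 -114.93]
{'top': [(np.float64(17.4), 92, 39), (np.float64(107.3), 93, 42), (np.float64(-161.9), 92, 54)], 'side': [(np.float64(106.3), 94, 26), (np.float64(16.9), 93, 46)]}
```

>>> {"name": "move_arm", "arguments": {
  "plan": [0,0,0,0.82,0,0,0,0,0,0,0.82,0,0,0,0,0,0,0.82,0,0,0,0,0,0,0.82,0,0,0,0,0,0,0.82,0,0,0,0,0,0,0.82,0,0,0,0,0,0.4,0,0,0,0,0,0,0.4,0,0,0,0,0,0,0.4,0,0,0,0,0,0,0.4,0,0,0,0]
}}

```text
time_s: 32.8
tcp_pos: [0.4529, -0.0221, 0.2521]
ee_rot: [[-0.961, -0.275, 0.001], [-0.275, 0.961, -0.0], [-0.0, -0.0, -1.0]]
force: [0.1, -0.1, -0.5]
width: 0.001
grip_force: 0.0
```

```bash
python3 st.py
```

```text
t 32.8 psi -164.02787984490632 r,t in tool [ 59.82 -21.67] z 252.1039883544568 Ftool [-0.05 -0.08  0.48] tau [-0.01  0.04 -0.  ] about hub 0.006008757702646709 w 0.0009566013830554505 q [  -7.09  -17.33   90.81    0.    106.49 -113.06]
```

>>> {"name": "move_arm", "arguments": {
  "plan": [0,0.1,0.296,0,0,0,2.8,0,0.1,0.296,0,0,0,2.8,0,0.1,0.296,0,0,0,2.8,0,0.1,0.296,0,0,0,2.8,0,0.1,0.296,0,0,0,2.8,0,0.1,0.296,0,0,0,2.8,0,0.1,0.296,0,0,0,2.8,0,0.1,0.296,0,0,0,2.8,0,0.1,0.296,0,0,0,2.8,0,0.1,0.296,0,0,0,2.8]
}}

```text
time_s: 34.05
tcp_pos: [0.4413, 0.0048, 0.2515]
ee_rot: [[-0.977, 0.212, -0.0], [0.212, 0.977, -0.004], [-0.0, -0.004, -1.0]]
force: [1.2, -8.2, -2.2]
width: 0.003
grip_force: 3.6
```

```bash
python3 st.py; python3 wh.py
```

```text
t 34.05 psi 167.7404989529597 r,t in tool [ 59.61 -24.53] z 251.47980617583238 Ftool [-2.89 -7.71  2.23] tau [ 1.04 -0.3   0.01] about hub 0.5287674688937128 w 0.0025128641672447676 q [ -3.65 -19.19  92.35  -0.21 106.86 -81.45]
{'top': [(np.float64(-8.5), 92, 41), (np.float64(81.7), 92, 40), (np.float64(172.3), 98, 21)], 'side': [(np.float64(79.9), 93, 31), (np.float64(-96.4), 93, 52), (np.float64(-13.3), 101, 71)]}
```

>>> {"name": "move_arm", "arguments": {
  "plan": [0,0.045,0.126,0,0,0,1.2,0,0.045,0.126,0,0,0,1.2,0,0.045,0.126,0,0,0,1.2,0,0.045,0.126,0,0,0,1.2,0,0.045,0.126,0,0,0,1.2,0,0.045,0.126,0,0,0,1.2,0,0.045,0.126,0,0,0,1.2,0,0.045,0.126,0,0,0,1.2,0,0.045,0.126,0,0,0,1.2,0,0.045,0.126,0,0,0,1.2]
}}

```text
time_s: 35.4
tcp_pos: [0.4404, 0.0181, 0.2512]
ee_rot: [[-0.912, 0.41, -0.002], [0.41, 0.912, -0.004], [0.0, -0.004, -1.0]]
force: [-0.7, -7.4, -2.7]
width: -0.002
grip_force: 3.5
```

```bash
python3 st.py
```

```text
t 35.4 psi 155.7944237788079 r,t in tool [ 59.72 -24.64] z 251.15701609621487 Ftool [-2.43 -7.01  2.68] tau [ 1.07 -0.35 -0.02] about hub 0.47653452520282 w -0.0020686297858673397 q [ -1.92 -19.2   92.39  -0.21 106.9  -67.77]
```

>>> {"name": "move_arm", "arguments": {
  "plan": [0,0.045,0.126,0,0,0,1.2,0,0.045,0.126,0,0,0,1.2,0,0.045,0.126,0,0,0,1.2,0,0.045,0.126,0,0,0,1.2,0,0.045,0.126,0,0,0,1.2,0,0.045,0.126,0,0,0,1.2,0,0.045,0.126,0,0,0,1.2,0,0.045,0.126,0,0,0,1.2,0,0.045,0.126,0,0,0,1.2,0,0.045,0.126,0,0,0,1.2]
}}

```text
time_s: 36.65
tcp_pos: [0.4424, 0.0312, 0.2508]
ee_rot: [[-0.807, 0.591, -0.003], [0.591, 0.807, -0.004], [0.0, -0.005, -1.0]]
force: [-1.4, -6.7, -3.0]
width: -0.006
grip_force: 3.5
```

```bash
python3 st.py; python3 - <<'E'
from h import *
# platen underside / mould gap seen from side camera: front vertical strip near mould front-centre
S=snap('side','s12.png');T=snapshot('top')
D=__import__('pickle').load(open('d0.pkl','rb'))
for n,I in (('side',S),):
  for z in (78,103,110,127,134): print(n,z,proj(I,P(-58,-62,z)),proj(I,P(-58,0,z)),proj(I,P(-58,62,z)))
E
```

```text
t 36.65 psi 143.79189282814795 r,t in tool [ 59.71 -24.94] z 250.84394245645453 Ftool [-2.85 -6.21  2.99] tau [ 1.09 -0.39 -0.05] about hub 0.4389775516477613 w -0.0062687583324811625 q [ -0.21 -18.72  92.04  -0.21 106.84 -54.06]
side 78 [247.87260778 219.87724629] [235.58687684 209.73321968] [224.02026449 200.18295163]
side 103 [247.91888876 214.18033184] [235.46377359 204.07171977] [223.74736326 194.56264297]
side 110 [247.93208229 212.5562866 ] [235.42869915 202.4586517 ] [223.66964851 192.96213393]
side 127 [247.96456347 208.55804525] [235.3423855  198.48910003] [223.47847798 189.0250412 ]
side 134 [247.97812238 206.88902441] [235.30637006 196.83275559] [223.39874139 187.38289325]
```

>>> {"name": "move_arm", "arguments": {
  "plan": [0,0.045,0.126,0.02,0,0,1.2,0,0.045,0.126,0.02,0,0,1.2,0,0.045,0.126,0.02,0,0,1.2,0,0.045,0.126,0.02,0,0,1.2,0,0.045,0.126,0.02,0,0,1.2,0,0.045,0.126,0,0,0,1.2,0,0.045,0.126,0,0,0,1.2,0,0.045,0.126,0,0,0,1.2,0,0.045,0.126,0,0,0,1.2,0,0.045,0.126,0,0,0,1.2]
}}

```text
time_s: 38.0
tcp_pos: [0.4472, 0.0438, 0.2504]
ee_rot: [[-0.667, 0.745, -0.003], [0.745, 0.667, -0.003], [-0.001, -0.004, -1.0]]
force: [-2.9, -6.7, -1.1]
width: -0.002
grip_force: 3.5
```

```bash
python3 st.py
```

```text
t 38.0 psi 131.8107237667284 r,t in tool [ 59.41 -24.66] z 250.41511201648265 Ftool [-3.06 -6.63  1.12] tau [ 1.11 -0.41 -0.03] about hub 0.46743998172198875 w -0.0021655030820859292 q [  1.39 -17.82  91.38  -0.19 106.6  -40.47]
```

Turned about 216° so far and still running free. I'll go on in the same small steps.

>>> {"name": "move_arm", "arguments": {
  "plan": [0,0.045,0.126,0,0,0,1.2,0,0.045,0.126,0,0,0,1.2,0,0.045,0.126,0,0,0,1.2,0,0.045,0.126,0,0,0,1.2,0,0.045,0.126,0,0,0,1.2,0,0.045,0.126,0,0,0,1.2,0,0.045,0.126,0,0,0,1.2,0,0.045,0.126,0,0,0,1.2,0,0.045,0.126,0,0,0,1.2,0,0.045,0.126,0,0,0,1.2]
}}

```text
time_s: 39.25
tcp_pos: [0.4544, 0.055, 0.2501]
ee_rot: [[-0.497, 0.868, -0.004], [0.868, 0.497, -0.003], [-0.001, -0.005, -1.0]]
force: [-4.4, -6.9, -1.3]
width: 0.001
grip_force: 3.5
```

```bash
python3 st.py
```

```text
t 39.25 psi 119.82158043755989 r,t in tool [ 59.31 -24.92] z 250.1199107838572 Ftool [-3.77 -7.2   1.34] tau [ 1.1  -0.51  0.03] about hub 0.5183496566679776 w 0.001112171990302469 q [  2.76 -16.47  90.32  -0.17 106.37 -27.11]
```

>>> {"name": "move_arm", "arguments": {
  "plan": [0,0.045,0.126,0,0,0,1.2,0,0.045,0.126,0,0,0,1.2,0,0.045,0.126,0,0,0,1.2,0,0.045,0.126,0,0,0,1.2,0,0.045,0.126,0,0,0,1.2,0,0.045,0.126,0,0,0,1.2,0,0.045,0.126,0,0,0,1.2,0,0.045,0.126,0,0,0,1.2,0,0.045,0.126,0,0,0,1.2,0,0.045,0.126,0,0,0,1.2]
}}

```text
time_s: 40.5
tcp_pos: [0.4637, 0.0645, 0.2498]
ee_rot: [[-0.306, 0.952, -0.005], [0.952, 0.306, -0.003], [-0.001, -0.005, -1.0]]
force: [-4.2, -5.3, -1.9]
width: -0.003
grip_force: 3.4
```

```bash
python3 st.py; python3 wh.py
```

```text
t 40.5 psi 107.83689257980228 r,t in tool [ 59.09 -25.17] z 249.81571271253645 Ftool [-3.81 -5.58  1.9 ] tau [ 1.08 -0.58  0.  ] about hub 0.4230098011243286 w -0.002601861198877391 q [  3.85 -14.8   88.98  -0.15 106.1  -14.03]
{'top': [(np.float64(21.6), 92, 40), (np.float64(-69.2), 93, 44), (np.float64(-158.7), 92, 48)], 'side': [(np.float64(-154.3), 89, 40), (np.float64(18.4), 94, 45)]}
```

>>> {"name": "move_arm", "arguments": {
  "plan": [0,0.055,0.126,0,0,0,1.2,0,0.055,0.126,0,0,0,1.2,0,0.055,0.126,0,0,0,1.2,0,0.055,0.126,0,0,0,1.2,0,0.055,0.126,0,0,0,1.2,0,0.055,0.126,0,0,0,1.2,0,0.055,0.126,0,0,0,1.2,0,0.055,0.126,0,0,0,1.2,0,0.055,0.126,0,0,0,1.2,0,0.055,0.126,0,0,0,1.2]
}}

```text
time_s: 41.85
tcp_pos: [0.4747, 0.0725, 0.2498]
ee_rot: [[-0.102, 0.995, -0.005], [0.995, 0.102, -0.003], [-0.002, -0.005, -1.0]]
force: [-5.7, -4.9, -1.8]
width: 0.001
grip_force: 3.3
```

```bash
python3 st.py
```

```text
t 41.85 psi 95.82829865253812 r,t in tool [ 59.39 -25.31] z 249.75511764923158 Ftool [-4.3  -6.12  1.88] tau [ 0.99 -0.76  0.06] about hub 0.47104623386159844 w 0.0006665386937324038 q [  4.72 -12.92  87.4   -0.15 105.83  -1.15]
```

>>> {"name": "move_arm", "arguments": {
  "plan": [0,0.045,0.126,0,0,0,1.2,0,0.045,0.126,0,0,0,1.2,0,0.045,0.126,0,0,0,1.2,0,0.045,0.126,0,0,0,1.2,0,0.045,0.126,0,0,0,1.2,0,0.045,0.126,0,0,0,1.2,0,0.045,0.126,0,0,0,1.2,0,0.045,0.126,0,0,0,1.2,0,0.045,0.126,0,0,0,1.2,0,0.045,0.126,0,0,0,1.2]
}}

```text
time_s: 43.1
tcp_pos: [0.4869, 0.0774, 0.2495]
ee_rot: [[0.107, 0.994, -0.006], [0.994, -0.107, -0.002], [-0.003, -0.006, -1.0]]
force: [-7.3, -4.3, -2.6]
width: 0.002
grip_force: 3.3
```

```bash
python3 st.py
```

```text
t 43.1 psi 83.85761669770527 r,t in tool [ 59.21 -25.7 ] z 249.5156512233576 Ftool [-5.03 -6.75  2.69] tau [ 0.99 -0.82  0.06] about hub 0.5277709844932443 w 0.0020024293785289387 q [  5.15 -10.89  85.67  -0.11 105.58  11.26]
```

>>> {"name": "move_arm", "arguments": {
  "plan": [0,0.045,0.126,0,0,0,1.2,0,0.045,0.126,0,0,0,1.2,0,0.045,0.126,0,0,0,1.2,0,0.045,0.126,0,0,0,1.2,0,0.045,0.126,0,0,0,1.2,0,0.045,0.126,0,0,0,1.2,0,0.045,0.126,0,0,0,1.2,0,0.045,0.126,0,0,0,1.2,0,0.045,0.126,0,0,0,1.2,0,0.045,0.126,0,0,0,1.2]
}}

```text
time_s: 44.35
tcp_pos: [0.4999, 0.0798, 0.2493]
ee_rot: [[0.311, 0.95, -0.007], [0.951, -0.311, -0.001], [-0.003, -0.006, -1.0]]
force: [-8.1, -1.9, -3.5]
width: -0.0
grip_force: 3.3
```

```bash
python3 st.py; python3 wh.py
```

```text
t 44.35 psi 71.90123997375281 r,t in tool [ 59.11 -26.04] z 249.31409167845246 Ftool [-4.32 -7.08  3.53] tau [ 1.04 -0.73 -0.  ] about hub 0.532238320127539 w -0.0001910774533151819 q [  5.25  -8.83  83.86  -0.05 105.36  23.34]
{'top': [(np.float64(-13.7), 91, 45), (np.float64(-104.3), 93, 45), (np.float64(164.5), 93, 34)], 'side': [(np.float64(168.3), 88, 27), (np.float64(72.1), 90, 32), (np.float64(-100.6), 95, 51)]}
```

>>> {"name": "move_arm", "arguments": {
  "plan": [0,0.05,0.126,0,0,0,1.2,0,0.05,0.126,0,0,0,1.2,0,0.05,0.126,0,0,0,1.2,0,0.05,0.126,0,0,0,1.2,0,0.05,0.126,0,0,0,1.2,0,0.05,0.126,0,0,0,1.2,0,0.05,0.126,0,0,0,1.2,0,0.05,0.126,0,0,0,1.2,0,0.05,0.126,0,0,0,1.2,0,0.05,0.126,0,0,0,1.2]
}}

```text
time_s: 45.7
tcp_pos: [0.513, 0.0799, 0.2492]
ee_rot: [[0.501, 0.865, -0.008], [0.866, -0.501, -0.0], [-0.004, -0.007, -1.0]]
force: [-9.7, -0.4, -2.2]
width: -0.006
grip_force: 4.8
```

```bash
python3 st.py
```

```text
t 45.7 psi 59.94375601325584 r,t in tool [ 59.13 -26.89] z 249.23152682803033 Ftool [-5.21 -8.17  2.29] tau [ 1.49 -0.86  0.07] about hub 0.6247547343131857 w -0.006189476252722874 q [  5.09  -6.79  82.02   0.02 105.24  35.15]
```

Resistance is rising, so the plate has begun to bite. Smaller steps now.

>>> {"name": "move_arm", "arguments": {
  "plan": [0,0,0,0,0,0,0,0,0,0,0,0,0,0,0,0,0,0,0,0,0,0,0,0,0,0,0,0,0,0.05,0.126,0,0,0,1.2,0,0.05,0.126,0,0,0,1.2,0,0.05,0.126,0,0,0,1.2,0,0.05,0.126,0,0,0,1.2,0,0.05,0.126,0,0,0,1.2,0,0.05,0.126,0,0,0,1.2]
}}

```text
time_s: 46.95
tcp_pos: [0.518, 0.0797, 0.2491]
ee_rot: [[0.604, 0.797, -0.015], [0.797, -0.604, 0.002], [-0.008, -0.013, -1.0]]
force: [-24.8, 5.1, -0.0]
width: 0.003
grip_force: 11.7
```

```bash
python3 st.py
```

```text
t 46.95 psi 52.86223780399524 r,t in tool [ 57.57 -31.58] z 249.09371824563289 Ftool [-10.94 -22.85   0.44] tau [ 3.44 -1.64  0.03] about hub 1.6700660597598034 w 0.0027130431453865145 q [  4.92  -5.68  81.     0.18 105.55  42.11]
```

```bash
python3 wh.py; python3 st.py; python3 - <<'E'
from h import *
I=snapshot('side'); 
print(proj(I,P(-58,0,110)))
im=I['pixels'][125:245,185:305,::-1]
W=snap('wrist','w20.png')
a=cv2.resize(im,(400,400),interpolation=cv2.INTER_CUBIC);b=cv2.resize(W['pixels'][:,:,::-1],(400,300))
T=snapshot('top');t=cv2.resize(T['pixels'][150:270,200:320,::-1],(400,400),interpolation=cv2.INTER_CUBIC)
cv2.imwrite('pics/c20.png',np.hstack([a,t]))
E
```

```text
{'top': [(np.float64(-29.5), 91, 39), (np.float64(-119.3), 93, 45), (np.float64(151.1), 93, 50)], 'side': [(np.float64(152.1), 88, 27), (np.float64(56.1), 91, 36), (np.float64(-114.7), 94, 53), (np.float64(-30.3), 99, 52)]}
t 47.05 psi 52.87204149960115 r,t in tool [ 57.6  -31.51] z 249.10358799285362 Ftool [-10.03 -20.55   0.12] tau [ 3.2  -1.66  0.05] about hub 1.5070435765116312 w 0.0007366705235148462 q [  4.92  -5.68  81.     0.18 105.55  42.1 ]
[235.42869915 202.4586517 ]
```

>>> {"name": "move_arm", "arguments": {
  "plan": [0,0,-0.2,0,0,0,0,0,0,-0.2,0,0,0,0,0,0,-0.3,0,0,0,0,0,0,-0.4,0,0,0,0,0,0,-0.4,0,0,0,0,0,0,-0.3,0,0,0,0,0,0,0,0,0,0,0,0,0,0,0,0,0,0,0,0,0,0,0,0,0,0,0,0,0,0,0,0]
}}

```text
time_s: 48.45
tcp_pos: [0.5091, 0.089, 0.2507]
ee_rot: [[0.605, 0.796, -0.0], [0.796, -0.605, -0.0], [-0.0, -0.0, -1.0]]
force: [-0.5, 0.5, -0.5]
width: 0.001
grip_force: 0.0
```

```bash
python3 st.py; python3 wh.py
```

```text
t 48.45 psi 52.75127029102117 r,t in tool [ 61.38 -41.13] z 250.67502466124415 Ftool [ 0.13 -0.69  0.52] tau [-0.04 -0.02  0.01] about hub 0.037270705155492814 w 0.0007500633606566922 q [  6.14  -7.53  82.55  -0.   105.    43.39]
{'top': [(np.float64(-26.9), 92, 41), (np.float64(103.1), 95, 21), (np.float64(-116.7), 93, 44), (np.float64(153.6), 93, 48)], 'side': [(np.float64(154.5), 90, 25), (np.float64(59.2), 91, 36), (np.float64(-112.3), 94, 51), (np.float64(-28.0), 99, 50)]}
```

>>> {"name": "move_arm", "arguments": {
  "plan": [0,0,0,-0.5,0,0,0,0,0,0,-1,0,0,0,0,0,0,-1.5,0,0,0,0,0,0,-2,0,0,0,0,0,0,-2,0,0,0,0,0,0,-2,0,0,0,0,0,0,-2,0,0,0,0,0,0,-1,0,0,0,0,0,0,0,0,0,0,0,0,0,0,0,0,0]
}}

```text
time_s: 49.8
tcp_pos: [0.509, 0.0891, 0.37]
ee_rot: [[0.605, 0.796, -0.001], [0.796, -0.605, -0.0], [-0.001, -0.001, -1.0]]
force: [-0.1, 0.4, -0.4]
width: -0.003
grip_force: 0.0
```

```bash
python3 st.py; python3 wh.py; python3 - <<'E'
from h import *
import pickle
# bystander check: images changed outside press/arm?
D=pickle.load(open('d0.pkl','rb'));S=snapshot('side')
d=np.abs(S['pixels'].astype(int)-D['side']['pixels']).max(2)>60
k,l,st,c=cv2.connectedComponentsWithStats(d.astype(np.uint8))
print([(st[i].tolist()) for i in range(1,k) if st[i,4]>25])
E
```

```text
t 49.8 psi 52.76235354545849 r,t in tool [ 61.13 -41.54] z 369.95020154006545 Ftool [ 0.26 -0.3   0.44] tau [ 0.   -0.04 -0.02] about hub 0.007915234287900074 w -0.0028229282435473426 q [  6.15  -3.91  66.86  -0.   117.13  43.39]
{'top': [(np.float64(-26.9), 92, 40), (np.float64(89.8), 88, 70), (np.float64(-116.6), 93, 45), (np.float64(153.1), 93, 44)], 'side': [(np.float64(154.5), 90, 25), (np.float64(59.2), 91, 36), (np.float64(-112.5), 94, 50), (np.float64(-28.0), 99, 50)]}
[[150, 0, 59, 34, 345], [225, 0, 18, 6, 69], [220, 0, 66, 23, 678], [301, 0, 7, 5, 28], [118, 5, 14, 7, 53], [202, 7, 18, 11, 139], [131, 9, 34, 31, 579], [110, 13, 51, 42, 646], [227, 26, 16, 13, 106], [286, 31, 10, 9, 52], [257, 38, 31, 31, 376], [162, 41, 16, 4, 29], [257, 63, 26, 60, 657], [133, 95, 23, 10, 79], [168, 99, 23, 7, 73], [194, 106, 7, 12, 36], [267, 106, 25, 19, 183], [196, 110, 68, 26, 658], [169, 117, 11, 16, 116], [128, 125, 19, 28, 284], [145, 127, 27, 27, 496], [176, 138, 53, 37, 724], [229, 141, 27, 13, 145], [251, 144, 30, 33, 373], [256, 176, 8, 6, 34], [225, 183, 32, 25, 144], [238, 187, 19, 15, 44], [223, 200, 26, 17, 181]]
```

The wheel is holding where it was left, nothing is touching it, and the bystanders look undisturbed. I'm handing it in.

```bash
python3 -c "
from rig import sign_off
print(sign_off())"
```

```text
the job is handed in; nothing more can be done
None
```

The job is handed in: the mould is in against the stop pins, square and about 1 mm off centre, and the wheel was wound about 290° clockwise until it clamped. The last push read about 1.5 N m (25 N), above the 1 N m you call snug but under the 30 N limit. The wheel sprang back about 3° on release, then held. I saw no sign of anything else on the bench having moved.

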